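# Load the incubator drawer with spawn bottles

### The job

Pull the incubator's drawer right out by its handle and stand every sound spawn bottle upright on the tray in neat rows, each centred in a ring of its own and the back row full, and lay the yellow temperature logger flat, screen up, in the empty bay on the left. Set the glass down gently, then slide the drawer gently shut until it is fully home, with everything still in its place. Leave the mouldy bottle with the red-banded cap and the other things on the bench where they are.

Things in the scene. Friction and masses are not known exactly. Their poses are not given: they have to be found in the camera images.
- drawer (a joint): the incubator's only drawer, on a slide: 0 = fully shut, 0.20 m = fully out at its stop. It slides level along the tray's -x axis, towards the robot; about 4 N moves it and it stays where it is left. It may stand up to 30 mm ajar at the start. The drawer front is 18 mm thick, 390 mm wide, and reaches from 14 to 130 mm above the bench.
- incubator_front (a point): middle of the top front edge of the low white bench-top incubator, which is fixed: 340 (x) x 390 (y) x 145 (z) mm, with a clear viewing window in its top and a 48 mm high controller 230 mm behind this edge. Axes as the tray's. The shut drawer front lies against the incubator's front face.
- handle (a point): middle of the steel bar handle on the drawer front: a level bar 140 mm long across the drawer (along the tray's y), 35 mm in front of the drawer's face, 107 mm above the bench; about 10 mm thick. Its axes are those of the tray.
- tray (a point): middle of the front edge of the blue-grey tray in the drawer, at floor level (18 mm above the bench; x level into the incubator, y left, z up; moves with the drawer). The tray runs from x = 0 to 190 mm and y = -180 to 180 mm, rim 4 mm thick, 20 mm above the floor. Six thin white rings, 77 mm across, are painted on it: front row x = 53 mm, back row x = 137 mm; y = 34, -48, -130 mm.
- bottle1: sound spawn bottle (four to six of the six are present): round, white mottled contents over a dark foot, dark green screw cap; 70 mm across to 58 mm height, shoulder tapering to the cap, cap 41 mm across from 81 to 104 mm height; 0.26 to 0.40 kg. Origin at the centre of its underside, z up through the cap. It starts standing on the bench.
- bottle2: sound spawn bottle (four to six of the six are present): round, white mottled contents over a dark foot, dark green screw cap; 70 mm across to 58 mm height, shoulder tapering to the cap, cap 41 mm across from 81 to 104 mm height; 0.26 to 0.40 kg. Origin at the centre of its underside, z up through the cap. It starts standing on the bench.
- bottle3: sound spawn bottle (four to six of the six are present): round, white mottled contents over a dark foot, dark green screw cap; 70 mm across to 58 mm height, shoulder tapering to the cap, cap 41 mm across from 81 to 104 mm height; 0.26 to 0.40 kg. Origin at the centre of its underside, z up through the cap. It starts standing on the bench.
- bottle4: sound spawn bottle (four to six of the six are present): round, white mottled contents over a dark foot, dark green screw cap; 70 mm across to 58 mm height, shoulder tapering to the cap, cap 41 mm across from 81 to 104 mm height; 0.26 to 0.40 kg. Origin at the centre of its underside, z up through the cap. It starts standing on the bench.
- bottle5: sound spawn bottle (four to six of the six are present): round, white mottled contents over a dark foot, dark green screw cap; 70 mm across to 58 mm height, shoulder tapering to the cap, cap 41 mm across from 81 to 104 mm height; 0.26 to 0.40 kg. Origin at the centre of its underside, z up through the cap. It starts standing on the bench.
- bottle6: sound spawn bottle (four to six of the six are present): round, white mottled contents over a dark foot, dark green screw cap; 70 mm across to 58 mm height, shoulder tapering to the cap, cap 41 mm across from 81 to 104 mm height; 0.26 to 0.40 kg. Origin at the centre of its underside, z up through the cap. It starts standing on the bench.
- mouldy_bottle: spoilt bottle of the same size, with green mould patches, a red band round its cap and a red dot on top: leave it where it is. Origin at the centre of its underside.
- logger: yellow temperature logger, a flat box 100 (x) x 46 (y) x 36 (z) mm with a grey face and dark screen on top, 0.11 to 0.22 kg. Origin at the centre of its underside, x along its length. It starts flat on the bench, screen up. Its bay, left of the tray's 20 mm high divider (tray y = 80 to 84 mm), is 92 (y) x 182 (x) mm, centred at tray x = 95, y = 130 mm.
- dish_stack: stack of four clear petri dishes, 90 mm across, 56 mm high; not part of the job, leave it alone. Origin at the centre of its underside.
- spray_bottle: white bottle with blue label, 68 mm across, 185 mm high; not part of the job, leave it alone. Origin at the centre of its underside.
- cap_tub: steel bowl, 110 mm across, 75 mm high; not part of the job, leave it alone. Origin at the centre of its underside.
- burner: amber glass spirit burner with brass top, 80 mm across, 85 mm high; not part of the job, leave it alone. Origin at the centre of its underside.
- forceps: steel forceps, 185 mm long, lying flat; not part of the job, leave it alone. Origin at the centre of its underside.
- notebook: blue notebook, 150 x 105 x 14 mm; not part of the job, leave it alone. Origin at the centre of its underside.
Mind the look-alikes: they are no part of the job. What is shaped like the bottle3 but pink or purple is not meant.

How it is judged:
By the outcome, as a careful person would: the job done as asked, in the order asked, and still so for the second after the job is handed in, with the robot touching nothing.
Of bottle1, bottle2, bottle3, bottle4, bottle5, bottle6 only 4 to 6 are there at a start; the rules pass over those that are not, and their reading is None.
At some moment in a run one of bottle1, bottle2, bottle3, bottle4, bottle5, bottle6, logger may be knocked a few centimetres aside while the robot is not near it.
It also fails if it takes over 210 s, if anything falls off the work surface, if the arm or the gripper's body presses on something with over 40 N, if the wrist force passes 120 N, or if a joint passes its speed limit or range.

### The arm

A 6-joint arm with a two-finger parallel gripper is mounted at the origin on the work surface. World frame = base frame: x ahead of the robot, y to its left, z up, the work surface at z = 0. Lengths are in m, angles in rad, forces in N, time in s.
With the tool pointing down it reaches from about 0.375 to 0.9 m from the base axis. Payload 3.1 kg.
Tool frame: the origin (TCP) lies between the finger pads; the fingertips stand 25 mm ahead of it and the grasp point (between the pads) lies 6 mm ahead of it; x points along the fingers, y is the direction in which the jaws open and shut, and the axes are right-handed (so a half turn about x gives the same grasp; the last joint's range is limited). The gripper opens to 85 mm and grips with 20 to 120 N. Pads are 22 mm wide; open, the fingers measure 114 mm over their backs; the gripper's body (76 mm by 85 mm) begins 54 mm behind the grasp point. The pads swing forward as they close: fully open they stand 13 mm farther back than shut.
Start: joints at [-1.323, 0.527, 1.433, -0, 1.181, -0.178], TCP at [0.259, -0.569, 0.256] pointing down, gripper open.
Joint ranges: [-3.08, 3.08], [-0.75, 2.2], [0.22, 2.44], [-1.43, 4.57], [0, 2.65], [-2.85, 2.85]. Speed limits (rad/s): [2.79, 2.79, 3.14, 3.14, 3.14, 3.14].

### API

Orientations are given as a unit quaternion [x, y, z, w].
In Python, from station import manip, viewer, workorder gives the robot as it stands.
- The arm moves only by the shell command python3 -m crank 'ROWS' [FORCE]. ROWS is JSON, one flat list of numbers, 5 for each row, row after row: the opening, from 0 (shut) to 1 (fully open), then the shift along the world's x, y, z in mm, then the turn about the world's z in rad. A call has 1 to 10 rows; each row is the pose to reach, as a shift and turn from the pose commanded when the call began; what a row does not reach only later rows make up. A row lasts 1/8 s, in which the tool goes at most 62.5 mm and 10.7 degrees, less where a joint would pass 70% of its speed; a pose out of reach is approached as far as the arm can. A call with a gripper value outside its range is refused whole. The fingers move at their own pace and stop on an object; FORCE is the grip in N (left out, the last holds). Time passes only in rows, so rows that repeat a pose let the fingers close. It gives the time, the measured TCP pose, the force and the opening at its end, in the units of the state.
- manip.sense(): the state, without advancing time (a new reading comes with each control period).
- viewer.snapshot(name): name is "scene" or "top"; returns a dict with "img" (400x640x3 uint8, red, green, blue), "range_z" (400x640 float32, m along the optical axis (not along the pixel's ray), 0 where there is no reading), "fx", "fy", "cx", "cy" (pixels), "k1" (the pictures are not rectified: a ray, as slopes to the right and down, at radius r is drawn at 1 + k1 r^2 times it, then the intrinsics apply), "origin" and "attitude" of the camera in the world. Camera axes: x right, y down, z forward; pixel columns grow to the right and rows downward; lengths in m; the calibration is good to about 2 mm. A picture is of the moment at which its call begins.
- workorder.sign_off(): hands the job in, once; it reports no verdict.
The state is a dict: "t": time; "q": joint angles; "qd": joint speeds; "tau": joint torques, N m; "tcp_pos": TCP position; "tool_rot": TCP orientation; "force": force on the tool from outside, world axes, zero at the start; "ft_torque": the same for the moment, N m; "finger_gap": opening from 0.0 (shut) to 1.0 (fully open).
Only numpy, scipy, OpenCV 4.12 (cv2) and the standard library are available. Lean on these libraries where they do the work, as an engineer would, in place of code of your own. Each camera call takes 0.05 s, during which the arm holds its last target.

## Working session

There is one attempt and no reset: what is moved stays moved. The work goes in short steps, Python scripts to look and compute and a shell command to move; the robot and the scene stay as the last step left them, time stands still between calls to the robot, and variables do not carry over. Pictures are saved under pics/ and viewed, and the job is handed in when it is done.

```bash
ls; mkdir -p pics
cat > h.py <<'E'
import numpy as np, cv2
from scipy.spatial.transform import Rotation as R
from station import manip, viewer, workorder
def snap(n):
    return viewer.snapshot(n)
def rotm(a):
    a=np.array(a); return a if a.shape==(3,3) else R.from_quat(a).as_matrix()
def ray(s,u,v):
    xd=(u-s['cx'])/s['fx']; yd=(v-s['cy'])/s['fy']
    rd=np.hypot(xd,yd); r=rd
    for _ in range(30): r=rd/(1+s['k1']*r*r)
    k=r/rd if rd>1e-9 else 1
    d=np.array([xd*k,yd*k,1.0]); return d
def plane(s,u,v,z):
    d=rotm(s['attitude'])@ray(s,u,v); o=np.array(s['origin']); return o+d*(z-o[2])/d[2]
def depth(s,u,v):
    return np.array(s['origin'])+rotm(s['attitude'])@(ray(s,u,v)*s['range_z'][int(round(v)),int(round(u))])
def save(s,name): cv2.imwrite('pics/'+name,cv2.cvtColor(s['img'],cv2.COLOR_RGB2BGR))
def proj(s,p):
    c=rotm(s['attitude']).T@(np.array(p)-np.array(s['origin'])); x,y=c[0]/c[2],c[1]/c[2]; f=1+s['k1']*(x*x+y*y)
    return s['fx']*x*f+s['cx'], s['fy']*y*f+s['cy']
E
python3 - <<'E'
from h import *
for n in('scene','top'):
    s=snap(n); save(s,n+'0.png'); print({k:v for k,v in s.items() if k not in('img','range_z')})
print(manip.sense())
E
```

```text
pics
{'fx': 469.8780904615303, 'fy': 469.8780904615303, 'cx': 313.79631105914973, 'cy': 204.09093907705076, 'k1': 0.016970481798710933, 'origin': array([ 1.39247323, -0.10400841,  1.05524834]), 'attitude': array([ 0.71853171,  0.58937184, -0.22761476, -0.29076542])}
{'fx': 481.90994823181285, 'fy': 481.90994823181285, 'cx': 322.85811558373075, 'cy': 198.23019507394292, 'k1': -0.03839070811712129, 'origin': array([0.36561195, 0.08390374, 1.35606129]), 'attitude': array([ 0.70740482, -0.70376139,  0.04491811, -0.04775658])}
{'t': 0.1, 'q': array([-1.32251058e+00,  5.28336809e-01,  1.43376967e+00,  1.66746796e-05,
        1.18139123e+00, -1.78506717e-01]), 'qd': array([ 0.00017139, -0.00117205, -0.00099929, -0.00086102, -0.00028646,
        0.00186514]), 'tau': array([ 2.38696302e-04, -4.43305278e+01, -1.78586268e+01, -2.51482688e-04,
        3.91797701e-03, -1.88915955e-06]), 'tcp_pos': array([ 0.25860064, -0.56834456,  0.25545521]), 'tool_rot': array([-0.6910498 , -0.15042235,  0.6910859 , -0.14907572]), 'force': array([ 0.15035292, -0.63761595, -0.31796662]), 'ft_torque': array([-0.00636073,  0.01560576,  0.0013188 ]), 'finger_gap': 0.9955494526990878}
```

View pics/scene0.png

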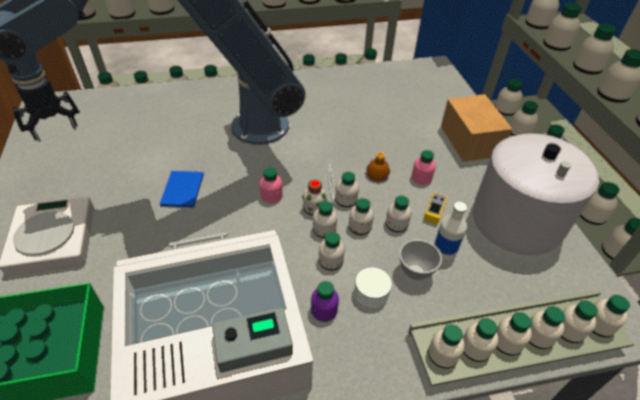

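View pics/top0.png

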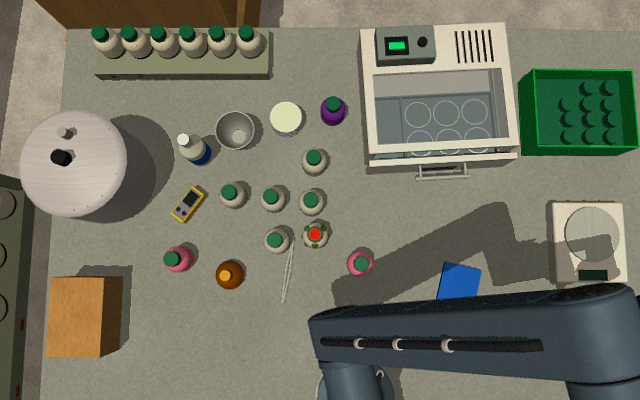

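The top view shows five green-capped sound bottles at (314,160), (232,194), (272,198), (311,202) and (277,240), with the mouldy one at (315,235). The logger is at (187,204) and the drawer handle at (443,172). The look-alikes are pink at (178,259) and (360,263), purple at (333,110), and the bottles on the rack and shelves. Next I'll measure.

```bash
cat > find.py <<'E'
from h import *
def caps(s,zt=0.104,box=(0.2,0.85,-0.9,0.5)):
    hsv=cv2.cvtColor(s['img'],cv2.COLOR_RGB2HSV)
    m=cv2.inRange(hsv,(65,80,25),(95,255,180))
    n,l,st,c=cv2.connectedComponentsWithStats(m)
    out=[]
    for i in range(1,n):
        if st[i,4]<40: continue
        p=plane(s,*c[i],zt)
        # top disc depth
        ys,xs=np.where(l==i)
        P=np.array([depth(s,x,y) for x,y in zip(xs,ys)])
        top=P[P[:,2]>P[:,2].max()-0.012]
        out.append((c[i].round(1),st[i,4],p.round(3),P[:,2].max().round(3),((top.max(0)+top.min(0))/2).round(3)))
    return out
if __name__=='__main__':
    for n in('top','scene'):
        s=snap(n); print(n)
        for o in caps(s): print(*o)
E
python3 find.py
python3 - <<'E'
from h import *
s=snap('top')
im=cv2.resize(s['img'][80:280,150:350],None,fx=3,fy=3,interpolation=cv2.INTER_CUBIC); cv2.imwrite('pics/crop1.png',im[:,:,::-1])
im=cv2.resize(s['img'][10:200,350:530],None,fx=3,fy=3,interpolation=cv2.INTER_CUBIC); cv2.imwrite('pics/crop2.png',im[:,:,::-1])
E
```

```text
top
[99.2 32.9] 198 [0.993 0.716 0.104] 1.356 [0.366 0.084 1.356]
[128.2  32.9] 197 [0.992 0.633 0.104] 1.356 [0.366 0.084 1.356]
[157.3  32.7] 203 [0.992 0.551 0.104] 0.153 [0.976 0.538 0.147]
[186.6  32.3] 183 [0.993 0.469 0.104] 0.151 [0.975 0.459 0.145]
[216.1  32.1] 187 [0.993 0.387 0.104] 1.356 [0.366 0.084 1.356]
[245.5  32.2] 188 [0.993 0.306 0.104] 0.151 [0.975 0.3   0.145]
[577.3 112.3] 9456 [ 0.769 -0.599  0.104] 1.356 [0.366 0.084 1.356]
[332.8 103.7] 187 [0.788 0.064 0.104] 1.356 [0.366 0.084 1.356]
[313.3 157.1] 172 [0.641 0.115 0.104] 0.113 [0.641 0.115 0.107]
[228.6 191.8] 177 [0.547 0.337 0.104] 1.356 [0.366 0.084 1.356]
[270.3 195.9] 176 [0.536 0.227 0.104] 0.112 [0.536 0.228 0.106]
[310.4 199.4] 171 [0.528 0.122 0.104] 1.356 [0.366 0.084 1.356]
[274.3 239.5] 175 [0.422 0.215 0.104] 1.356 [0.366 0.084 1.356]
[171.5 258.5] 187 [0.371 0.481 0.104] 1.356 [0.366 0.084 1.356]
[360.9 263.4] 169 [ 0.362 -0.009  0.104] 1.356 [0.366 0.084 1.356]
[592.8 274.3] 210 [ 0.335 -0.613  0.104] 1.356 [0.366 0.084 1.356]
scene
[570.8   9.2] 220 [-0.47   1.503  0.104] 1.055 [ 1.392 -0.
[... 1405 characters left out ...]
1.055 [ 1.392 -0.104  1.055]
[331.8 238.9] 173 [0.647 0.113 0.104] 1.055 [ 1.392 -0.104  1.055]
[ 48.8 342.9] 10533 [ 0.811 -0.55   0.104] 1.055 [ 1.392 -0.104  1.055]
[325.  289.8] 217 [0.795 0.061 0.104] 1.055 [ 1.392 -0.104  1.055]
[618.  303.8] 284 [0.962 0.724 0.104] 1.055 [ 1.392 -0.104  1.055]
[586.  309.7] 283 [0.962 0.641 0.104] 0.149 [0.976 0.615 0.143]
[553.5 315.6] 284 [0.962 0.559 0.104] 1.055 [ 1.392 -0.104  1.055]
[520.4 321.7] 288 [0.962 0.477 0.104] 0.149 [0.976 0.457 0.143]
[262.3 324.9] 198 [ 0.858 -0.096  0.104] 1.055 [ 1.392 -0.104  1.055]
[486.5 327.9] 287 [0.962 0.395 0.104] 1.055 [ 1.392 -0.104  1.055]
[451.9 334.4] 290 [0.962 0.312 0.104] 1.055 [ 1.392 -0.104  1.055]
```

View pics/crop1.png

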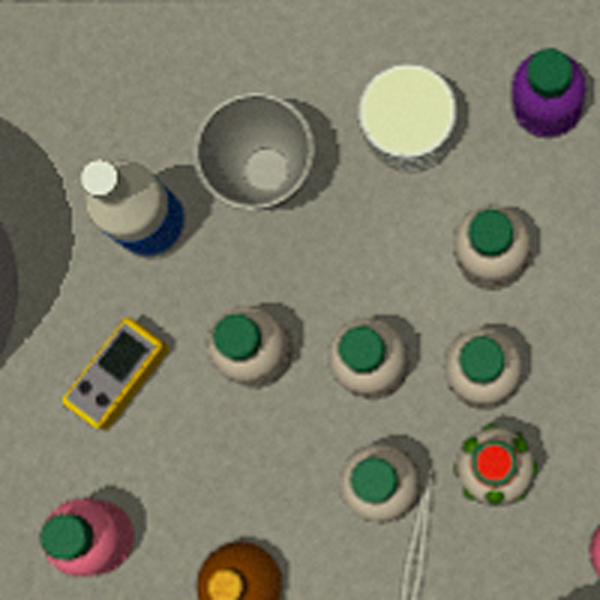

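View pics/crop2.png

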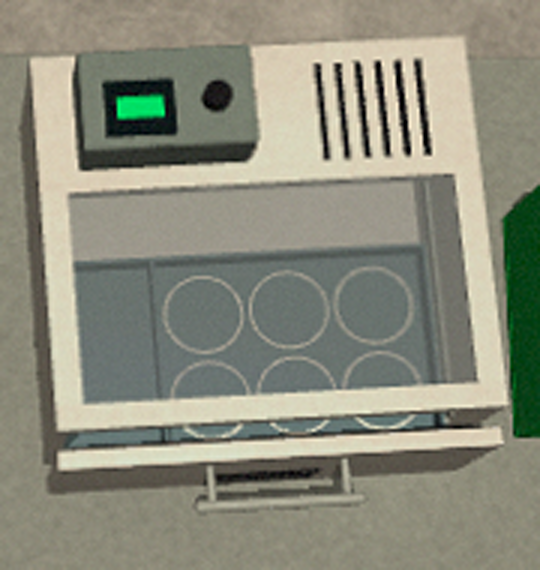

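Run:
```python
from h import *
s=snap('top')
img=s['img']
a=plane(s,369,153.3,.145); b=plane(s,517.3,145,.145); print('front edge',a,b,np.linalg.norm(a-b),np.degrees(np.arctan2(b[0]-a[0],a[1]-b[1])))
a=plane(s,416,178.8,.110); b=plane(s,471.7,176.5,.110); print('handle',a,b,(a+b)/2,np.linalg.norm(a-b),np.degrees(np.arctan2(b[0]-a[0],a[1]-b[1])))
a=plane(s,369.5,161,.130); b=plane(s,517,153.5,.130); print('drawer front top edge(mid)',a,b,np.linalg.norm(a-b))
# depth around
for u,v in [(400,152),(490,148),(400,165),(490,160),(440,178)]: print(u,v,depth(s,u,v).round(3))
# logger
hsv=cv2.cvtColor(img,cv2.COLOR_RGB2HSV); m=cv2.inRange(hsv,(20,150,120),(32,255,255)); m[:,:150]=0;m[:,215:]=0;m[:180]=0;m[230:]=0
c=max(cv2.findContours(m,0,2)[0],key=cv2.contourArea); P=np.array([plane(s,*q[0],.036)[:2] for q in c],np.float32); print('logger',cv2.minAreaRect(P))
s2=snap('scene')
im=cv2.resize(s2['img'][225:400,100:330],None,fx=3,fy=3,interpolation=cv2.INTER_CUBIC); cv2.imwrite('pics/crop3.png',im[:,:,::-1])
```

```text
front edge [ 0.64228291 -0.02861981  0.145     ] [ 0.66668787 -0.41291812  0.145     ] 0.38507245652625616 3.6337020080287736
handle [ 0.5826019  -0.15477307  0.11      ] [ 0.58955685 -0.30187467  0.11      ] [ 0.58607938 -0.22832387  0.11      ] 0.1472659205545961 2.7069245058183204
drawer front top edge(mid) [ 0.62531102 -0.03115271  0.13      ] [ 0.64765976 -0.41712315  0.13      ] 0.3866169183988883
400 152 [ 0.647 -0.109  0.143]
490 148 [ 0.689 -0.386  0.019]
400 165 [ 0.616 -0.111  0.127]
490 160 [ 0.63  -0.346  0.127]
440 178 [ 0.585 -0.217  0.113]
logger ((0.522108793258667, 0.46621638536453247), (0.045548416674137115, 0.09880713373422623), 53.84516525268555)
```

View pics/crop3.png

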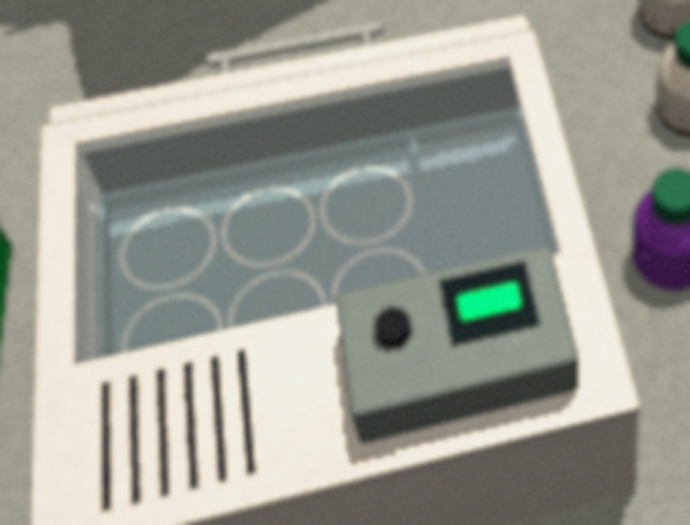

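Run:
```python
from h import *
s=manip.sense(); M=rotm(s['tool_rot']); print(M.round(3)); 
a=np.arctan2(M[1,1],M[0,1]); print('jaw angle',a, 'turn to tray x (0.06):',[(0.06-a+k*np.pi) for k in(-1,0,1,2)], 'q',s['q'])
print('shift to handle', (np.array([.586,-.228,.113])-s['tcp_pos'])*1000)
```

```text
[[-0.     0.414 -0.91 ]
 [ 0.001 -0.91  -0.414]
 [-1.    -0.001 -0.   ]]
jaw angle -1.1440213749675903 turn to tray x (0.06): [np.float64(-1.9375712786222028), np.float64(1.2040213749675903), np.float64(4.345614028557383), np.float64(7.4872066821471766)] q [-1.32253372e+00  5.27802321e-01  1.43294147e+00  1.55103674e-06
  1.18138303e+00 -1.78512912e-01]
shift to handle [ 327.30611196  340.78575366 -143.04746573]
```

Choice: the five bench bottles, with green caps and white bodies. The mouldy bottle has the red dot at (315,235). The drawer is about 16 mm ajar, tray yaw is about 0.06 rad, and the handle is at (0.586,-0.228). Moving above the handle now.

```bash
python3 -m crank '[0.32,327,341,-20,1.204, 0.32,327,341,-20,1.204, 0.32,327,341,-20,1.204, 0.32,327,341,-20,1.204, 0.32,327,341,-20,1.204, 0.32,327,341,-20,1.204, 0.32,327,341,-20,1.204, 0.32,327,341,-20,1.204, 0.32,327,341,-20,1.204, 0.32,327,341,-20,1.204]' 60
python3 - <<'E'
from h import *
s=snap('scene'); im=cv2.resize(s['img'][120:320,80:330],None,fx=3,fy=3,interpolation=cv2.INTER_CUBIC); cv2.imwrite('pics/c4.png',im[:,:,::-1])
E
```

```text
t: 1.6
tcp_pos: [0.5854, -0.2281, 0.2362]
tool_rot: [0.484, 0.515, -0.485, 0.515]
force: [0.3, 0.3, 0.4]
finger_gap: 0.321
```

View pics/c4.png

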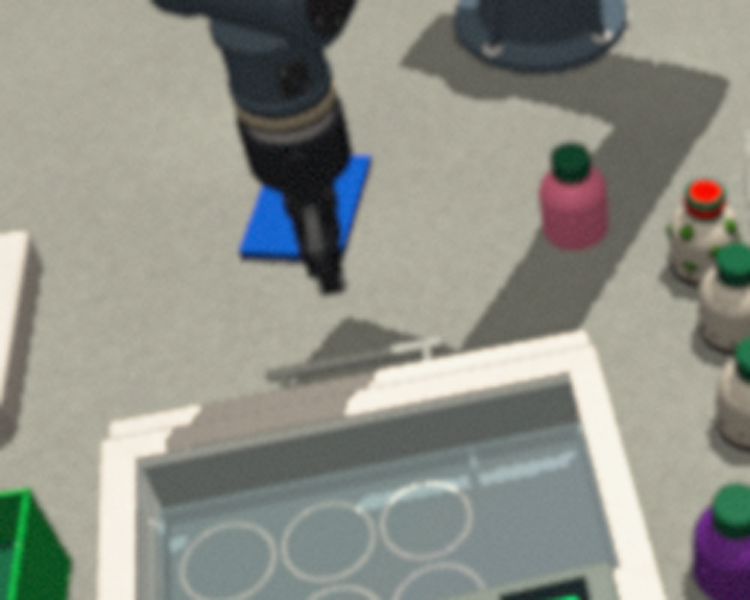

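```bash
python3 -m crank '[0.28,0,0,-60,0, 0.28,0,0,-85,0, 0.28,0,0,-95,0, 0.28,0,0,-105,0, 0.28,0,0,-115,0, 0.28,0,0,-122,0, 0.28,0,0,-122,0]' 60
```

```text
t: 2.52
tcp_pos: [0.5856, -0.2277, 0.114]
tool_rot: [0.485, 0.515, -0.485, 0.515]
force: [1.0, 0.3, 0.2]
finger_gap: 0.278
```

Free descent. Now closing on the bar.

```bash
python3 -m crank '[0,0,0,0,0, 0,0,0,0,0, 0,0,0,0,0, 0,0,0,0,0]' 60
```

```text
t: 3.02
tcp_pos: [0.5862, -0.2279, 0.1148]
tool_rot: [0.485, 0.514, -0.485, 0.515]
force: [1.6, 1.0, 1.4]
finger_gap: 0.102
```

```bash
python3 -m crank '[0,-15,-1,0,0, 0,-37,-2.3,0,0, 0,-60,-3.7,0,0, 0,-85,-5.3,0,0, 0,-110,-6.8,0,0, 0,-135,-8.4,0,0, 0,-155,-9.6,0,0, 0,-170,-10.6,0,0, 0,-178,-11,0,0, 0,-178,-11,0,0]' 60
```

```text
t: 4.28
tcp_pos: [0.4069, -0.2392, 0.1147]
tool_rot: [0.484, 0.515, -0.485, 0.515]
force: [-2.7, -1.3, 6.8]
finger_gap: 0.101
```

```bash
python3 -m crank '[0,-4,-0.2,0,0, 0,-7,-0.4,0,0,0,-7,-0.4,0,0]' 60
```

```text
t: 4.65
tcp_pos: [0.4013, -0.2395, 0.1147]
tool_rot: [0.485, 0.514, -0.485, 0.515]
force: [2.3, 1.2, 5.4]
finger_gap: 0.105
```

```bash
python3 -m crank '[0,-3,-0.2,0,0, 0,-6,-0.4,0,0,0,-6,-0.4,0,0]' 60
```

```text
t: 5.03
tcp_pos: [0.3998, -0.2397, 0.1147]
tool_rot: [0.488, 0.511, -0.484, 0.517]
force: [18.7, 11.6, -0.2]
finger_gap: 0.104
```

It's at its stop (19 N, only 1.5 mm gained). I'll ease off, release and lift away.

```bash
python3 -m crank '[0.1,5,0.3,0,0, 0.28,5,0.3,0,0, 0.28,5,0.3,0,0, 0.28,5,0.3,40,0, 0.28,5,0.3,100,0,0.28,-50,150,140,0,0.28,-50,200,140,0]' 60
python3 - <<'E'
from h import *
for n in('top','scene'): s=snap(n); save(s,n+'1.png')
E
```

```text
t: 5.9
tcp_pos: [0.3638, -0.122, 0.2407]
tool_rot: [0.486, 0.514, -0.485, 0.514]
force: [0.4, -0.0, -0.2]
finger_gap: 0.284
```

View pics/top1.png

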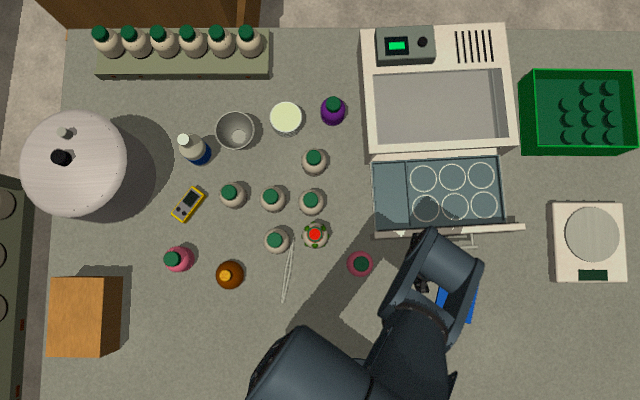

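View pics/scene1.png

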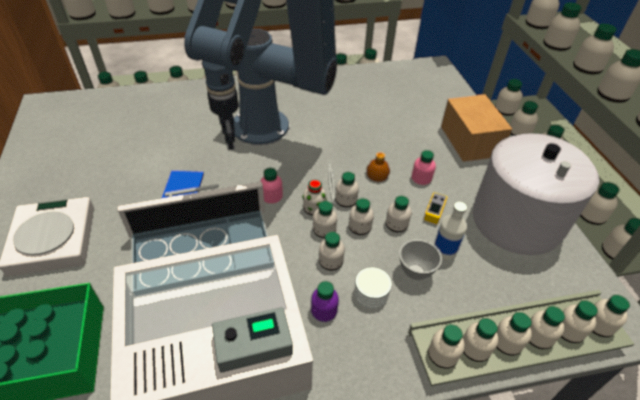

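Drawer is out: the rings are visible in the top view at about (424,178), (452,177), (481,175) in the back row and (425,206), (454,205), (483,204) in the front. Next, the ring centres.

```bash
cat > rings.py <<'E'
from h import *
s=snap('top'); img=s['img']
x0,y0,x1,y1=365,150,525,235
g=cv2.resize(cv2.cvtColor(img,cv2.COLOR_RGB2GRAY)[y0:y1,x0:x1],None,fx=6,fy=6,interpolation=cv2.INTER_CUBIC)
th=cv2.adaptiveThreshold(g,255,cv2.ADAPTIVE_THRESH_MEAN_C,cv2.THRESH_BINARY,61,-8)
cs,h=cv2.findContours(th,cv2.RETR_CCOMP,cv2.CHAIN_APPROX_NONE)
C=[];W=[]
for c,hh in zip(cs,h[0]):
    if len(c)<60: continue
    P=np.array([plane(s,(q[0][0]+.5)/6-.5+x0,(q[0][1]+.5)/6-.5+y0,.018)[:2] for q in c],np.float32)
    (cx,cy),(a,b),_=cv2.fitEllipse(P)
    if .062<min(a,b) and max(a,b)<.09: print(np.round([cx,cy,a,b],4)); C.append((cx,cy))
C=np.array(C); nom=np.array([(x,y) for x in(.053,.137) for y in(.034,-.048,-.130)])
# associate using initial guess
yaw=.06; R0=lambda t:np.array([[np.cos(t),-np.sin(t)],[np.sin(t),np.cos(t)]])
o=np.array([.655-.2,-.233])
for it in range(4):
    pred=nom@R0(yaw).T+o
    idx=[np.argmin(np.linalg.norm(pred-c,axis=1)) for c in C]
    A=nom[idx];ma,mc=A.mean(0),C.mean(0);H=(A-ma).T@(C-mc);yaw=np.arctan2(H[0,1]-H[1,0],H[0,0]+H[1,1]);o=mc-R0(yaw)@ma
print('idx',idx,'yaw',yaw,'o',o); pred=nom@R0(yaw).T+o
print('res mm',np.round((C-pred[idx])*1000,1).tolist()); print(pred.round(4))
print('bay',R0(yaw)@[.095,.13]+o)
E
python3 rings.py; python3 find.py | awk '$4<0'
python3 - <<'E'
from find import *
for n in('top','scene'):
    s=snap(n)
    print([tuple(o[2][:2]) for o in caps(s) if .35<o[2][0]<.68 and .05<o[2][1]<.45])
    # handle depth check of floor plane
s=snap('top')
for u,v in[(424,178),(483,204),(390,190)]: print(depth(s,u,v).round(4))
E
```

```text
[ 0.5164 -0.1966  0.0742  0.0769]
[ 0.5227 -0.2801  0.072   0.0759]
[ 0.5275 -0.361   0.0669  0.0686]
[ 0.6008 -0.1916  0.0788  0.0796]
[ 0.6004 -0.1923  0.0685  0.0688]
[ 0.6555 -0.1497  0.0693  0.0796]
[ 0.6058 -0.2741  0.0781  0.0794]
[ 0.6057 -0.274   0.0687  0.0697]
[ 0.6111 -0.3566  0.0791  0.0798]
[ 0.6108 -0.3557  0.0682  0.0689]
idx [np.int64(0), np.int64(1), np.int64(2), np.int64(3), np.int64(3), np.int64(3), np.int64(4), np.int64(4), np.int64(5), np.int64(5)] yaw 0.014132347211343257 o [ 0.47330196 -0.2249471 ]
res mm [[-9.5, -6.4], [-4.3, -7.9], [-0.7, -6.8], [-9.0, -2.6], [-9.4, -3.2], [45.7, 39.4], [-5.2, -3.1], [-5.3, -3.0], [-1.0, -3.6], [-1.3, -2.7]]
[[ 0.5258 -0.1902]
 [ 0.527  -0.2722]
 [ 0.5281 -0.3542]
 [ 0.6098 -0.189 ]
 [ 0.611  -0.271 ]
 [ 0.6121 -0.353 ]]
bay [ 0.56645533 -0.09361755]
top
scene
[(np.float64(0.641), np.float64(0.115)), (np.float64(0.547), np.float64(0.338)), (np.float64(0.536), np.float64(0.227)), (np.float64(0.528), np.float64(0.122)), (np.float64(0.422), np.float64(0.215))]
[(np.float64(0.43), np.float64(0.212)), (np.float64(0.554), np.float64(0.334)), (np.float64(0.544), np.float64(0.224)), (np.float64(0.535), np.float64(0.12)), (np.float64(0.647), np.float64(0.113))]
[ 0.6002 -0.1941  0.0227]
[ 0.5278 -0.3589  0.0198]
[ 0.5661 -0.0984  0.0195]
```

```bash
sed -i 's/max(a,b)<.09:/max(a,b)<.09 and cx<.64:/' rings.py; python3 rings.py
python3 - <<'E'
from h import *
s=manip.sense();print(s['tcp_pos'],s['q'])
M=rotm(s['tool_rot']);print('jaw',np.arctan2(M[1,1],M[0,1]))
s=snap('scene')
R0=lambda t:np.array([[np.cos(t),-np.sin(t)],[np.sin(t),np.cos(t)]])
g=s['img'].copy(); g=cv2.resize(g,None,fx=2,fy=2,interpolation=cv2.INTER_CUBIC)
o=np.array([.4604,-.2291])  # rough
for c in [(.5164,-.1966),(.5227,-.2801),(.6006,-.192),(.6058,-.2741),(.611,-.3562),(.5275,-.361)]:
    pts=np.array([proj(s,(c[0]+.0385*np.cos(t),c[1]+.0385*np.sin(t),.018)) for t in np.linspace(0,6.28,60)])
    cv2.polylines(g,[np.int32(pts*2+.5)],True,(255,0,0),1)
cv2.imwrite('pics/c5.png',g[350:620,200:600,::-1].repeat(2,0).repeat(2,1)[:540,:800])
E
```

```text
[ 0.5161 -0.1962  0.0738  0.0789]
[ 0.5216 -0.2794  0.0747  0.0751]
[ 0.5275 -0.361   0.0668  0.0687]
[ 0.6008 -0.1916  0.0787  0.0796]
[ 0.6004 -0.1923  0.0684  0.0688]
[ 0.6058 -0.2741  0.0782  0.0794]
[ 0.6056 -0.274   0.0687  0.0696]
[ 0.6111 -0.3568  0.079   0.0803]
[ 0.6108 -0.3557  0.0683  0.0689]
idx [np.int64(0), np.int64(1), np.int64(2), np.int64(3), np.int64(3), np.int64(4), np.int64(4), np.int64(5), np.int64(5)] yaw 0.06294192261776006 o [ 0.46594333 -0.23462022]
res mm [[-0.6, 1.2], [-0.3, -0.2], [0.5, 0.1], [0.2, 0.4], [-0.1, -0.2], [0.1, -0.2], [-0.1, -0.1], [0.3, -1.0], [-0.1, 0.1]]
[[ 0.5167 -0.1974]
 [ 0.5219 -0.2792]
 [ 0.527  -0.361 ]
 [ 0.6005 -0.1921]
 [ 0.6057 -0.2739]
 [ 0.6108 -0.3557]]
bay [ 0.55257817 -0.09890211]
[ 0.36501773 -0.12375166  0.23959667] [-6.18903968e-01  2.33714858e-01  2.01664340e+00 -1.66349702e-04
  8.91408793e-01 -6.77322700e-01]
jaw 0.058523265234488545
```

View pics/c5.png

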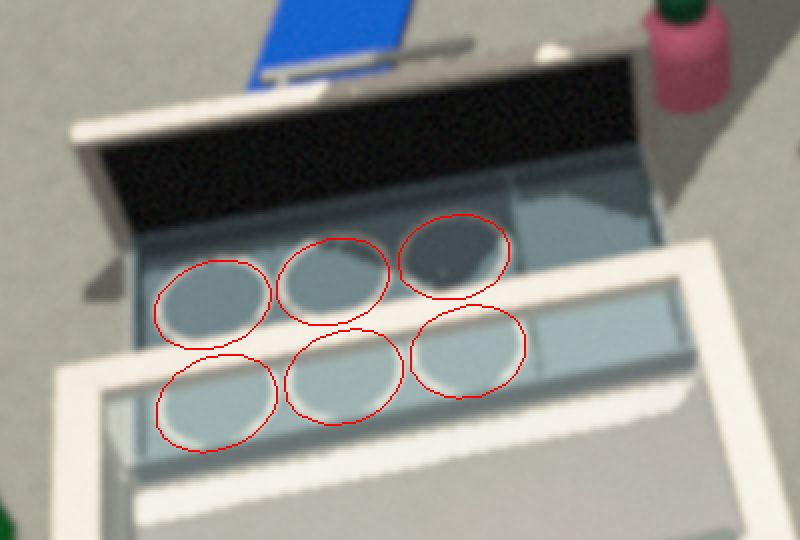

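Tray frame is found: yaw 0.063, ring residuals ≤1 mm. Now the first bottle, A at (0.644,0.114).

```bash
python3 -m crank '[0.75,279,238,0,0, 0.75,279,238,0,0, 0.75,279,238,0,0, 0.75,279,238,0,0, 0.75,279,238,0,0, 0.75,279,238,0,0, 0.75,279,238,-60,0, 0.75,279,238,-100,0,0.75,279,238,-100,0]' 50
```

```text
t: 7.52
tcp_pos: [0.6409, 0.1149, 0.1353]
tool_rot: [0.483, 0.517, -0.487, 0.512]
force: [0.1, 0.9, 0.3]
finger_gap: 0.749
```

Run:
```python
from h import *
s=snap('scene'); im=cv2.resize(s['img'][100:300,230:430],None,fx=3,fy=3,interpolation=cv2.INTER_CUBIC); cv2.imwrite('pics/c6.png',im[:,:,::-1])
```

```text
(no output)
```

View pics/c6.png

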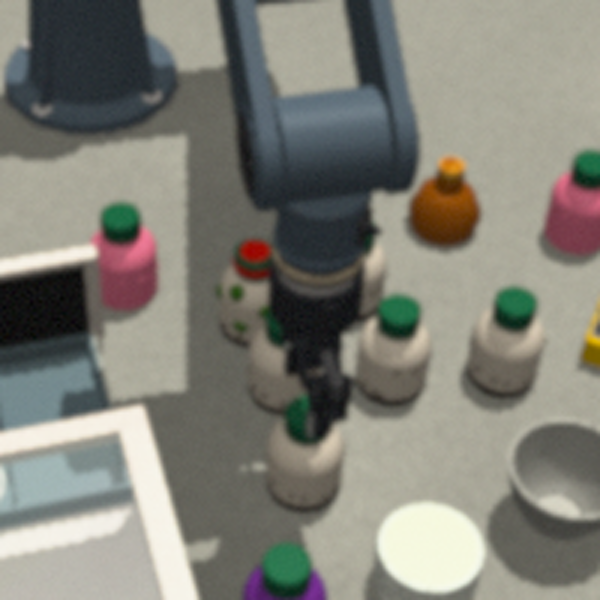

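The gripper straddles A's cap at (305,415). Going down and gripping.

```bash
python3 -m crank '[0.75,0,0,-15,0, 0.75,0,0,-27,0, 0.75,0,0,-33,0, 0.75,0,0,-33,0, 0.45,0,0,-33,0, 0.3,0,0,-33,0, 0.3,0,0,-33,0, 0.3,0,0,-33,0]' 40
```

```text
t: 8.57
tcp_pos: [0.6434, 0.1155, 0.1075]
tool_rot: [0.485, 0.515, -0.485, 0.515]
force: [-3.3, -0.5, 5.4]
finger_gap: 0.46
```

```bash
python3 -m crank '[0.3,0,0,10,0, 0.3,0,0,30,0, 0.3,0,0,70,0, 0.3,0,0,120,0, 0.3,0,0,165,0, 0.3,-3,-40,165,0, 0.3,-6,-90,165,0, 0.3,-10,-150,165,0, 0.3,-14,-210,165,0, 0.3,-18,-270,165,0]' 40
```

```text
t: 9.82
tcp_pos: [0.6255, -0.1564, 0.2732]
tool_rot: [0.485, 0.514, -0.484, 0.515]
force: [-0.1, -1.1, -2.1]
finger_gap: 0.464
```

```bash
python3 -m crank '[0.3,-4,-60,0,0, 0.3,-8,-120,0,0, 0.3,-11,-165,0,0, 0.3,-14,-190,0,0, 0.3,-14.6,-201.2,0,0, 0.3,-14.6,-201.2,-40,0, 0.3,-14.6,-201.2,-90,0, 0.3,-14.6,-201.2,-120,0, 0.3,-14.6,-201.2,-135,0, 0.3,-14.6,-201.2,-135,0]' 40
```

```text
t: 11.08
tcp_pos: [0.6111, -0.3544, 0.1363]
tool_rot: [0.485, 0.516, -0.484, 0.514]
force: [0.4, -0.4, -3.1]
finger_gap: 0.466
```

Run:
```python
from h import *
a=snap('scene'); b=snap('top'); 
print(manip.sense()['tcp_pos'])
A=cv2.resize(a['img'][160:320,100:260],(400,400),interpolation=cv2.INTER_CUBIC);B=cv2.resize(b['img'][120:280,360:520],(400,400),interpolation=cv2.INTER_CUBIC)
cv2.imwrite('pics/c7.png',np.hstack([A,B])[:,:,::-1])
```

```text
[ 0.61212708 -0.35585543  0.13859647]
```

View pics/c7.png

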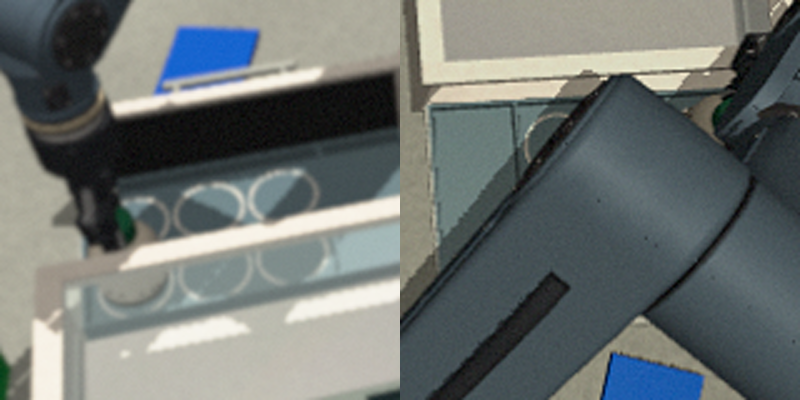

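```bash
python3 -m crank '[0.3,-1,0,-4,0, 0.3,-1,0,-7,0, 0.3,-1,0,-9,0, 0.3,-1,0,-10,0, 0.3,-1,0,-11,0, 0.3,-1,0,-11,0]' 40
```

```text
t: 11.92
tcp_pos: [0.6099, -0.3558, 0.1258]
tool_rot: [0.485, 0.515, -0.485, 0.515]
force: [0.4, 0.7, -1.9]
finger_gap: 0.464
```

```bash
python3 -m crank '[0.3,0.5,0,-1,0, 0.3,0.5,0,-1.5,0, 0.3,0.5,0,-1.5,0]' 40
```

```text
t: 12.3
tcp_pos: [0.6102, -0.3561, 0.1256]
tool_rot: [0.484, 0.515, -0.485, 0.515]
force: [-3.2, 0.1, 6.2]
finger_gap: 0.462
```

Contact (the force changed from −2 to +6 N). Releasing gently and rising.

```bash
python3 -m crank '[0.5,0,0,0.5,0, 0.55,0,0,0.5,0, 0.6,0,0,0.5,0, 0.7,0,0,0.5,0, 0.72,0,0,0.5,0, 0.72,0,0,40,0, 0.72,0,0,90,0, 0.72,0,60,140,0, 0.72,-60,100,140,0, 0.72,-110,150,140,0]' 40
cat > placed.py <<'E'
from find import *
import sys
# ring centres (fixed while drawer stays out)
RG={'FL':(.5167,-.1974),'FM':(.5219,-.2792),'FR':(.5270,-.3610),'BL':(.6005,-.1921),'BM':(.6057,-.2739),'BR':(.6108,-.3557)}
for n in('top','scene'):
    s=snap(n)
    for zt in(.122,.104):
        for o in caps(s,zt):
            x,y=o[2][:2]
            if zt==.122 and .48<x<.65 and -.41<y<-.15 and o[1]<400: print(n,'tray',o[0],o[1],(x,y),{k:(round((x-v[0])*1e3,1),round((y-v[1])*1e3,1)) for k,v in RG.items() if np.hypot(x-v[0],y-v[1])<.03})
            if zt==.104 and .35<x<.68 and .0<y<.45: print(n,'bench',o[1],(x,y))
    save(s,f'pl_{n}_{sys.argv[1]}.png')
print(manip.sense()['tcp_pos'])
E
python3 placed.py a
```

```text
t: 13.55
tcp_pos: [0.5183, -0.2226, 0.265]
tool_rot: [0.485, 0.514, -0.484, 0.516]
force: [0.4, 0.6, 0.5]
finger_gap: 0.722
top bench 182 (np.float64(0.546), np.float64(0.337))
top bench 175 (np.float64(0.536), np.float64(0.228))
top bench 172 (np.float64(0.528), np.float64(0.122))
top bench 173 (np.float64(0.422), np.float64(0.215))
scene tray [145.1 251.7] 196 (np.float64(0.613), np.float64(-0.354)) {'BR': (np.float64(2.2), np.float64(1.7))}
scene bench 115 (np.float64(0.43), np.float64(0.212))
scene bench 132 (np.float64(0.555), np.float64(0.334))
scene bench 142 (np.float64(0.544), np.float64(0.224))
scene bench 148 (np.float64(0.535), np.float64(0.12))
[ 0.51073094 -0.21598227  0.26202558]
```

View pics/pl_top_a.png

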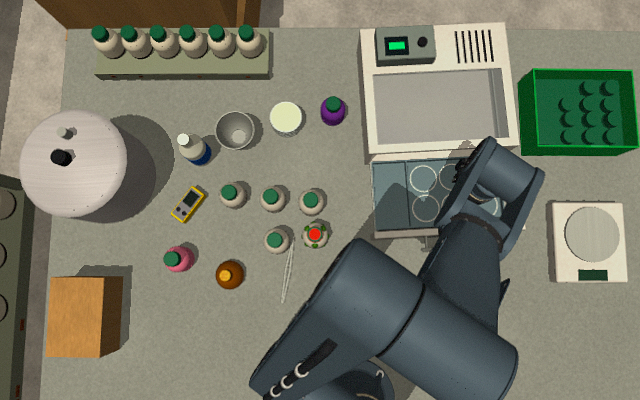

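```bash
python3 -m crank '[0.75,20,60,0,0, 0.75,20,120,0,0, 0.75,20,180,0,0, 0.75,20,240,0,0, 0.75,20,300,0,0, 0.75,20,337,0,0, 0.75,20,337,-60,0, 0.75,20,337,-115,0,0.75,20,337,-120,0,0.75,20,337,-120,0]' 40
```

```text
t: 14.9
tcp_pos: [0.5398, 0.1133, 0.1446]
tool_rot: [0.485, 0.514, -0.484, 0.515]
force: [1.0, -0.8, 0.2]
finger_gap: 0.752
```

```bash
python3 -m crank '[0.75,0,0,0,0]' 40;python3 placed.py b
```

```text
t: 15.02
tcp_pos: [0.5407, 0.1133, 0.1461]
tool_rot: [0.486, 0.513, -0.484, 0.516]
force: [0.4, 0.6, -0.1]
finger_gap: 0.752
top tray [492.  168.7] 203 (np.float64(0.608), np.float64(-0.352)) {'BR': (np.float64(-2.8), np.float64(3.7))}
top bench 177 (np.float64(0.546), np.float64(0.338))
top bench 169 (np.float64(0.536), np.float64(0.228))
scene tray [145.  251.5] 197 (np.float64(0.613), np.float64(-0.354)) {'BR': (np.float64(2.2), np.float64(1.7))}
scene bench 115 (np.float64(0.43), np.float64(0.212))
scene bench 133 (np.float64(0.554), np.float64(0.334))
scene bench 143 (np.float64(0.544), np.float64(0.224))
[0.54020443 0.11329065 0.14592546]
```

A is centred within about 1 mm after allowing for the cap-side bias. Now correcting over B and gripping.

```bash
python3 -m crank '[0.75,-9,8,0,0, 0.75,-9,8,-15,0, 0.75,-9,8,-28,0, 0.75,-9,8,-38,0, 0.75,-9,8,-38,0, 0.45,-9,8,-38,0, 0.3,-9,8,-38,0, 0.3,-9,8,-38,0, 0.3,-9,8,-38,0]' 40
```

```text
t: 16.25
tcp_pos: [0.5293, 0.1214, 0.1059]
tool_rot: [0.485, 0.515, -0.485, 0.515]
force: [-2.2, 0.1, 2.2]
finger_gap: 0.469
```

```bash
python3 -m crank '[0.3,0,0,10,0, 0.3,0,0,30,0, 0.3,0,0,70,0, 0.3,0,0,120,0, 0.3,0,0,165,0, 0.3,8,-40,165,0, 0.3,18,-90,165,0, 0.3,29,-150,165,0, 0.3,41,-210,165,0, 0.3,52,-270,165,0]' 40
python3 -m crank '[0.3,10,-50,0,0, 0.3,17,-90,0,0, 0.3,22,-115,0,0, 0.3,24.4,-125.3,0,0, 0.3,24.4,-125.3,-30,0, 0.3,24.4,-125.3,-80,0, 0.3,24.4,-125.3,-115,0, 0.3,24.4,-125.3,-132,0, 0.3,24.4,-125.3,-137,0, 0.3,24.4,-125.3,-137,0]' 40
python3 -m crank '[0.3,0,0,0,0]' 40
```

```text
t: 17.5
tcp_pos: [0.5822, -0.1505, 0.2712]
tool_rot: [0.485, 0.514, -0.484, 0.515]
force: [0.7, -0.3, -3.0]
finger_gap: 0.465
t: 18.75
tcp_pos: [0.607, -0.2741, 0.1349]
tool_rot: [0.485, 0.514, -0.485, 0.516]
force: [0.4, 0.4, -3.5]
finger_gap: 0.468
t: 18.88
tcp_pos: [0.6072, -0.2744, 0.1356]
tool_rot: [0.485, 0.514, -0.485, 0.516]
force: [-0.2, -1.1, -3.0]
finger_gap: 0.461
```

```bash
python3 -m crank '[0.3,-1.3,0.5,-4,0, 0.3,-1.3,0.5,-7,0, 0.3,-1.3,0.5,-9,0, 0.3,-1.3,0.5,-10.5,0, 0.3,-1.3,0.5,-11.5,0, 0.3,-1.3,0.5,-12.3,0, 0.3,-1.3,0.5,-12.3,0]' 40
```

```text
t: 19.75
tcp_pos: [0.6048, -0.2735, 0.1238]
tool_rot: [0.485, 0.515, -0.485, 0.515]
force: [-3.4, 1.3, 7.9]
finger_gap: 0.469
```

```bash
python3 -m crank '[0.5,0.5,0,0.7,0, 0.55,0.5,0,0.7,0, 0.6,0.5,0,0.7,0, 0.7,0.5,0,0.7,0, 0.72,0.5,0,0.7,0, 0.72,0,0,40,0, 0.72,0,0,90,0, 0.72,0,40,140,0, 0.72,-20,100,140,0, 0.72,-40,160,140,0]' 40
python3 -m crank '[0.75,-6,60,0,0, 0.75,-12,120,0,0, 0.75,-18,180,0,0, 0.75,-24,240,0,0, 0.75,-26,300,0,0, 0.75,-26,341,0,0, 0.75,-26,341,-60,0, 0.75,-26,341,-105,0,0.75,-26,341,-115,0,0.75,-26,341,-115,0]' 40
python3 -m crank '[0.75,0,0,0,0]' 40;python3 placed.py c
```

```text
t: 21.0
tcp_pos: [0.5663, -0.1147, 0.2625]
tool_rot: [0.486, 0.513, -0.484, 0.516]
force: [1.6, 0.4, -0.2]
finger_gap: 0.723
t: 22.25
tcp_pos: [0.5403, 0.2254, 0.1466]
tool_rot: [0.485, 0.515, -0.485, 0.515]
force: [0.7, -0.1, 0.0]
finger_gap: 0.752
t: 22.38
tcp_pos: [0.5413, 0.2255, 0.1484]
tool_rot: [0.486, 0.514, -0.484, 0.516]
force: [0.2, 0.6, 0.6]
finger_gap: 0.749
top tray [491.9 168.6] 206 (np.float64(0.609), np.float64(-0.352)) {'BR': (np.float64(-1.8), np.float64(3.7))}
top tray [460.1 170.5] 201 (np.float64(0.603), np.float64(-0.268)) {'BM': (np.float64(-2.7), np.float64(5.9))}
scene tray [180.1 244.7] 186 (np.float64(0.607), np.float64(-0.27)) {'BM': (np.float64(1.3), np.float64(3.9))}
scene tray [145.1 251.6] 197 (np.float64(0.613), np.float64(-0.354)) {'BR': (np.float64(2.2), np.float64(1.7))}
scene bench 119 (np.float64(0.431), np.float64(0.213))
scene bench 132 (np.float64(0.555), np.float64(0.334))
scene bench 99 (np.float64(0.545), np.float64(0.219))
[0.54097503 0.22546531 0.14841374]
```

```bash
python3 -m crank '[0.75,-2,2,0,0, 0.75,-2,2,-15,0, 0.75,-2,2,-28,0, 0.75,-2,2,-40,0, 0.75,-2,2,-41,0, 0.45,-2,2,-41,0, 0.3,-2,2,-41,0, 0.3,-2,2,-41,0, 0.3,-2,2,-41,0]' 40
```

```text
t: 23.6
tcp_pos: [0.5375, 0.2273, 0.1056]
tool_rot: [0.485, 0.515, -0.485, 0.515]
force: [-1.4, 0.1, 0.1]
finger_gap: 0.465
```

```bash
python3 -m crank '[0.3,0,0,10,0, 0.3,0,0,30,0, 0.3,0,0,70,0, 0.3,0,0,120,0, 0.3,0,0,165,0, 0.3,6,-40,165,0, 0.3,14,-95,165,0, 0.3,23,-155,165,0, 0.3,32,-215,165,0, 0.3,41,-275,165,0]' 40
python3 -m crank '[0.3,9,-60,0,0, 0.3,16,-105,0,0, 0.3,20,-132,0,0, 0.3,21.5,-144.4,0,0, 0.3,21.5,-144.4,-30,0, 0.3,21.5,-144.4,-80,0, 0.3,21.5,-144.4,-115,0, 0.3,21.5,-144.4,-132,0, 0.3,21.5,-144.4,-137,0, 0.3,21.5,-144.4,-137,0]' 40
python3 -m crank '[0.3,0,0,0,0]' 40
```

```text
t: 24.85
tcp_pos: [0.5787, -0.0495, 0.2711]
tool_rot: [0.485, 0.514, -0.485, 0.515]
force: [1.1, 1.1, -3.6]
finger_gap: 0.464
t: 26.1
tcp_pos: [0.6009, -0.192, 0.1345]
tool_rot: [0.485, 0.514, -0.484, 0.516]
force: [-0.1, 0.0, -3.2]
finger_gap: 0.467
t: 26.22
tcp_pos: [0.6012, -0.1925, 0.1351]
tool_rot: [0.485, 0.514, -0.484, 0.516]
force: [-0.3, -0.5, -3.0]
finger_gap: 0.466
```

```bash
python3 -m crank '[0.3,0,0,-4,0, 0.3,0,0,-7,0, 0.3,0,0,-9,0, 0.3,0,0,-10.5,0, 0.3,0,0,-11.5,0, 0.3,0,0,-12.3,0, 0.3,0,0,-12.3,0]' 40
```

```text
t: 27.1
tcp_pos: [0.6003, -0.1923, 0.1235]
tool_rot: [0.485, 0.514, -0.485, 0.515]
force: [-2.8, 0.2, 9.4]
finger_gap: 0.463
```

```bash
python3 -m crank '[0.5,0,0,0.9,0, 0.55,0,0,0.9,0, 0.6,0,0,0.9,0, 0.7,0,0,0.9,0, 0.72,0,0,0.9,0, 0.72,0,0,40,0, 0.72,0,0,90,0, 0.72,0,40,140,0, 0.72,-20,100,140,0, 0.72,-40,160,140,0]' 40
python3 -m crank '[0.75,-3,60,0,0, 0.75,-5,120,0,0, 0.75,-8,180,0,0, 0.75,-10,240,0,0, 0.75,-11,300,0,0, 0.75,-11,360,0,0, 0.75,-11,370,-50,0, 0.75,-11,370,-100,0,0.75,-11,370,-115,0,0.75,-11,370,-115,0]' 40
python3 -m crank '[0.75,0,0,0,0]' 40;python3 placed.py d
```

```text
t: 28.35
tcp_pos: [0.5613, -0.0332, 0.2621]
tool_rot: [0.486, 0.514, -0.484, 0.515]
force: [0.7, 0.9, -0.4]
finger_gap: 0.722
t: 29.6
tcp_pos: [0.55, 0.3354, 0.1455]
tool_rot: [0.484, 0.515, -0.485, 0.514]
force: [-0.4, 0.6, 0.3]
finger_gap: 0.753
t: 29.72
tcp_pos: [0.5516, 0.3359, 0.1483]
tool_rot: [0.486, 0.514, -0.484, 0.515]
force: [0.5, 0.2, -0.1]
finger_gap: 0.754
top tray [492.  168.6] 202 (np.float64(0.609), np.float64(-0.352)) {'BR': (np.float64(-1.8), np.float64(3.7))}
top tray [460.  170.4] 203 (np.float64(0.603), np.float64(-0.268)) {'BM': (np.float64(-2.7), np.float64(5.9))}
top tray [429.9 171.9] 190 (np.float64(0.599), np.float64(-0.189)) {'BL': (np.float64(-1.5), np.float64(3.1))}
top bench 171 (np.float64(0.422), np.float64(0.215))
scene tray [211.8 238.5] 179 (np.float64(0.602), np.float64(-0.191)) {'BL': (np.float64(1.5), np.float64(1.1))}
scene tray [180.2 244.8] 182 (np.float64(0.608), np.float64(-0.269)) {'BM': (np.float64(2.3), np.float64(4.9))}
scene tray [145.  251.6] 197 (np.float64(0.613), np.float64(-0.354)) {'BR': (np.float64(2.2), np.float64(1.7))}
scene bench 111 (np.float64(0.432), np.float64(0.211))
scene bench 107 (np.float64(0.555), np.float64(0.331))
[0.55139974 0.33591897 0.14850542]
```

View pics/pl_scene_d.png

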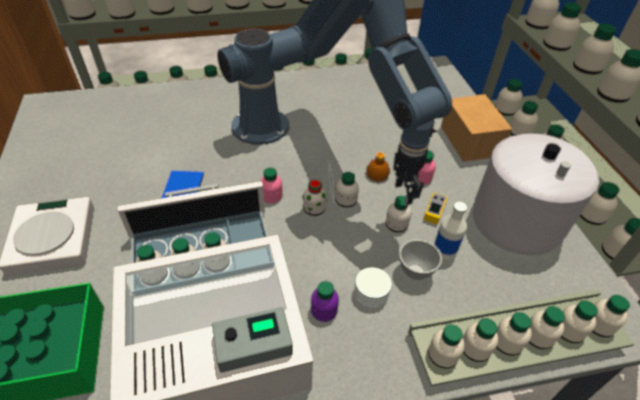

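```bash
python3 -m crank '[0.75,-2,2,0,0, 0.75,-2,2,-15,0, 0.75,-2,2,-28,0, 0.75,-2,2,-40,0, 0.75,-2,2,-41,0, 0.45,-2,2,-41,0, 0.3,-2,2,-41,0, 0.3,-2,2,-41,0, 0.3,-2,2,-41,0]' 40
```

```text
t: 30.95
tcp_pos: [0.5477, 0.3376, 0.1054]
tool_rot: [0.485, 0.515, -0.485, 0.515]
force: [-0.9, -0.8, 0.0]
finger_gap: 0.466
```

```bash
python3 -m crank '[0.3,0,0,10,0, 0.3,0,0,30,0, 0.3,0,0,70,0, 0.3,0,0,120,0, 0.3,0,0,165,0, 0.3,-1,-40,165,0, 0.3,-3,-95,165,0, 0.3,-4,-155,165,0, 0.3,-6,-215,165,0, 0.3,-8,-275,165,0]' 40
python3 -m crank '[0.3,-2,-58,0,0, 0.3,-4,-116,0,0, 0.3,-6,-174,0,0, 0.3,-8,-232,0,0, 0.3,-9,-290,0,0, 0.3,-11,-345,0,0, 0.3,-12,-385,0,0, 0.3,-12.7,-410,0,0, 0.3,-12.7,-423.6,0,0, 0.3,-12.7,-423.6,-20,0]' 40
python3 -m crank '[0.3,0,0,-50,0,0.3,0,0,-85,0,0.3,0,0,-105,0,0.3,0,0,-116,0,0.3,0,0,-116,0,0.3,0,0,-116,0]' 40
```

```text
t: 32.2
tcp_pos: [0.5397, 0.0608, 0.2707]
tool_rot: [0.485, 0.514, -0.484, 0.515]
force: [1.1, 0.5, -3.8]
finger_gap: 0.463
t: 33.45
tcp_pos: [0.5283, -0.362, 0.2518]
tool_rot: [0.485, 0.513, -0.485, 0.516]
force: [-0.9, 0.8, -3.5]
finger_gap: 0.462
t: 34.2
tcp_pos: [0.528, -0.3612, 0.1354]
tool_rot: [0.485, 0.514, -0.485, 0.516]
force: [0.4, -0.7, -3.1]
finger_gap: 0.464
```

```bash
python3 -m crank '[0.3,-0.5,0,-4,0, 0.3,-0.5,0,-7,0, 0.3,-0.5,0,-9,0, 0.3,-0.5,0,-10.5,0, 0.3,-0.5,0,-11.5,0, 0.3,-0.5,0,-12.3,0, 0.3,-0.5,0,-12.3,0]' 40
```

```text
t: 35.08
tcp_pos: [0.5266, -0.3613, 0.1233]
tool_rot: [0.485, 0.515, -0.485, 0.515]
force: [-2.4, 1.0, 4.7]
finger_gap: 0.464
```

```bash
python3 -m crank '[0.5,0.3,0,0.8,0, 0.55,0.3,0,0.8,0, 0.6,0.3,0,0.8,0, 0.7,0.3,0,0.8,0, 0.72,0.3,0,0.8,0, 0.72,0,0,40,0, 0.72,0,0,90,0, 0.72,0,30,140,0, 0.72,-10,90,140,0, 0.72,-20,150,140,0]' 40
python3 -m crank '[0.75,-12,60,0,0, 0.75,-24,120,0,0, 0.75,-35,180,0,0, 0.75,-48,240,0,0, 0.75,-60,300,0,0, 0.75,-70,360,0,0, 0.75,-80,420,0,0, 0.75,-82,426,-50,0,0.75,-82,426,-100,0,0.75,-82,426,-115,0]' 40
python3 -m crank '[0.75,0,0,0,0,0.75,0,0,0,0]' 40;python3 placed.py e
```

```text
t: 36.33
tcp_pos: [0.5067, -0.2099, 0.2629]
tool_rot: [0.485, 0.514, -0.485, 0.515]
force: [-0.2, 0.5, -0.6]
finger_gap: 0.722
t: 37.58
tcp_pos: [0.4228, 0.2151, 0.1444]
tool_rot: [0.483, 0.516, -0.486, 0.514]
force: [-0.1, -0.1, 0.0]
finger_gap: 0.751
t: 37.83
tcp_pos: [0.4254, 0.2152, 0.1476]
tool_rot: [0.485, 0.514, -0.484, 0.515]
force: [0.1, 0.4, 0.6]
finger_gap: 0.752
top tray [491.9 168.5] 202 (np.float64(0.609), np.float64(-0.352)) {'BR': (np.float64(-1.8), np.float64(3.7))}
top tray [460.1 170.3] 200 (np.float64(0.604), np.float64(-0.268)) {'BM': (np.float64(-1.7), np.float64(5.9))}
top tray [429.9 171.8] 193 (np.float64(0.599), np.float64(-0.189)) {'BL': (np.float64(-1.5), np.float64(3.1))}
top tray [494.8 200. ] 208 (np.float64(0.526), np.float64(-0.356)) {'FR': (np.float64(-1.0), np.float64(5.0))}
scene tray [144.7 226.5] 241 (np.float64(0.529), np.float64(-0.358)) {'FR': (np.float64(2.0), np.float64(3.0))}
scene tray [211.9 238.6] 177 (np.float64(0.602), np.float64(-0.191)) {'BL': (np.float64(1.5), np.float64(1.1))}
scene tray [180.1 244.7] 182 (np.float64(0.607), np.float64(-0.27)) {'BM': (np.float64(1.3), np.float64(3.9))}
scene tray [144.9 251.7] 193 (np.float64(0.613), np.float64(-0.355)) {'BR': (np.float64(2.2), np.float64(0.7))}
scene bench 85 (np.float64(0.432), np.float64(0.208))
[0.42555132 0.21518302 0.14798196]
```

```bash
python3 -m crank '[0.75,0,0,-15,0, 0.75,0,0,-28,0, 0.75,0,0,-40,0, 0.75,0,0,-41,0, 0.75,0,0,-41,0, 0.45,0,0,-41,0, 0.3,0,0,-41,0, 0.3,0,0,-41,0, 0.3,0,0,-41,0]' 40
```

```text
t: 39.05
tcp_pos: [0.4239, 0.215, 0.1062]
tool_rot: [0.484, 0.515, -0.485, 0.515]
force: [-3.8, -0.0, 6.6]
finger_gap: 0.463
```

```bash
python3 -m crank '[0.3,0,0,10,0, 0.3,0,0,30,0, 0.3,0,0,70,0, 0.3,0,0,120,0, 0.3,0,0,165,0, 0.3,8,-40,165,0, 0.3,19,-95,165,0, 0.3,31,-155,165,0, 0.3,43,-215,165,0, 0.3,55,-275,165,0]' 40
python3 -m crank '[0.3,12,-58,0,0, 0.3,23,-116,0,0, 0.3,33,-170,0,0, 0.3,40,-205,0,0, 0.3,43,-219.2,0,0, 0.3,43,-219.2,-30,0, 0.3,43,-219.2,-80,0, 0.3,43,-219.2,-115,0, 0.3,43,-219.2,-132,0, 0.3,43,-219.2,-137,0]' 40
python3 -m crank '[0.3,0,0,0,0,0.3,0,0,0,0]' 40
```

```text
t: 40.3
tcp_pos: [0.48, -0.062, 0.2712]
tool_rot: [0.485, 0.514, -0.485, 0.515]
force: [2.0, 1.5, -3.1]
finger_gap: 0.462
t: 41.55
tcp_pos: [0.5226, -0.2784, 0.1334]
tool_rot: [0.485, 0.515, -0.485, 0.514]
force: [-0.0, -0.5, -2.6]
finger_gap: 0.467
t: 41.8
tcp_pos: [0.5236, -0.2797, 0.1354]
tool_rot: [0.485, 0.514, -0.485, 0.516]
force: [-0.1, -0.1, -3.5]
finger_gap: 0.466
```

```bash
python3 -m crank '[0.3,-1,0,-4,0, 0.3,-1,0,-7,0, 0.3,-1,0,-9,0, 0.3,-1,0,-10.5,0, 0.3,-1,0,-11.3,0, 0.3,-1,0,-12,0, 0.3,-1,0,-12,0]' 40
```

```text
t: 42.68
tcp_pos: [0.5216, -0.2791, 0.1242]
tool_rot: [0.485, 0.515, -0.485, 0.515]
force: [-3.4, 3.6, 11.1]
finger_gap: 0.465
```

```bash
python3 -m crank '[0.5,0,0,0.8,0, 0.55,0,0,0.8,0, 0.6,0,0,0.8,0, 0.7,0,0,0.8,0, 0.72,0,0,0.8,0, 0.72,0,0,40,0, 0.72,0,0,90,0, 0.72,0,50,120,-0.17, 0.68,0,100,120,-0.35, 0.68,0,160,120,-0.52]' 40
python3 -m crank '[0.65,-20,60,0,-0.17, 0.65,-40,120,0,-0.35, 0.65,-60,180,0,-0.53,0.65,-60,180,0,-0.7,0.65,-60,180,0,-0.88,0.65,-60,180,0,-1.05,0.65,-60,180,0,-1.05]' 40
python3 placed.py f
```

```text
t: 43.92
tcp_pos: [0.5221, -0.1184, 0.2426]
tool_rot: [0.603, 0.37, -0.602, 0.371]
force: [0.7, -0.0, 0.9]
finger_gap: 0.679
t: 44.8
tcp_pos: [0.4617, 0.061, 0.2419]
tool_rot: [0.707, 0.022, -0.707, 0.022]
force: [0.8, 0.8, 0.1]
finger_gap: 0.649
top tray [492.1 168.6] 200 (np.float64(0.609), np.float64(-0.353)) {'BR': (np.float64(-1.8), np.float64(2.7))}
top tray [459.9 170.3] 199 (np.float64(0.604), np.float64(-0.268)) {'BM': (np.float64(-1.7), np.float64(5.9))}
top tray [429.9 171.9] 190 (np.float64(0.599), np.float64(-0.189)) {'BL': (np.float64(-1.5), np.float64(3.1))}
top tray [495.  199.9] 202 (np.float64(0.526), np.float64(-0.357)) {'FR': (np.float64(-1.0), np.float64(4.0))}
top tray [463.4 202.1] 199 (np.float64(0.52), np.float64(-0.274)) {'FM': (np.float64(-1.9), np.float64(5.2))}
scene tray [177.1 220.2] 225 (np.float64(0.523), np.float64(-0.276)) {'FM': (np.float64(1.1), np.float64(3.2))}
scene tray [144.8 226.5] 239 (np.float64(0.529), np.float64(-0.358)) {'FR': (np.float64(2.0), np.float64(3.0))}
scene tray [211.9 238.6] 176 (np.float64(0.602), np.float64(-0.191)) {'BL': (np.float64(1.5), np.float64(1.1))}
scene tray [179.9 245. ] 179 (np.float64(0.608), np.float64(-0.27)) {'BM': (np.float64(2.3), np.float64(3.9))}
scene tray [144.9 251.7] 194 (np.float64(0.613), np.float64(-0.355)) {'BR': (np.float64(2.2), np.float64(0.7))}
[0.46172435 0.06080033 0.24190274]
```

Run:
```python
import cv2
im=cv2.imread('pics/pl_top_f.png')[145:245,360:530]; cv2.imwrite('pics/c8.png',cv2.resize(im,None,fx=4.7,fy=4.7,interpolation=cv2.INTER_CUBIC))
```

```text
(no output)
```

View pics/c8.png

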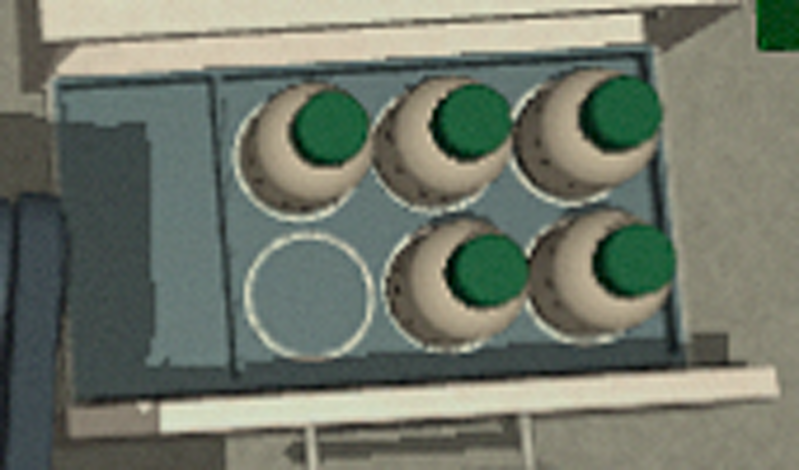

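BM and FM sit about 2–3 mm to +y (left), the others are within about 1 mm. Re-centring those two with the jaws across the tray.

```bash
python3 -m crank '[0.65,24,-56,0,0, 0.65,48,-112,0,0, 0.65,72,-168,0,0, 0.65,96,-224,0,0, 0.65,120,-280,0,0, 0.65,144,-334.7,0,0, 0.65,144,-334.7,0,0, 0.65,144,-334.7,-40,0, 0.65,144,-334.7,-80,0, 0.65,144,-334.7,-80,0]' 25
python3 -m crank '[0.65,0,0,0,0,0.65,0,0,0,0]' 25
```

```text
t: 46.15
tcp_pos: [0.6029, -0.2714, 0.1583]
tool_rot: [-0.704, -0.024, 0.709, -0.02]
force: [0.3, -0.5, -0.1]
finger_gap: 0.651
t: 46.4
tcp_pos: [0.6068, -0.2743, 0.1642]
tool_rot: [0.708, 0.021, -0.706, 0.023]
force: [-0.2, -0.6, -0.3]
finger_gap: 0.648
```

```bash
python3 -m crank '[0.65,-1,0.4,-15,0, 0.65,-1,0.4,-28,0, 0.65,-1,0.4,-37,0, 0.65,-1,0.4,-37,0, 0.58,-1,0.4,-37,0, 0.54,-1,0.4,-37,0, 0.5,-1,0.4,-37,0, 0.46,-1,0.4,-37,0,0.44,-1,0.4,-37,0,0.44,-1,0.4,-37,0]' 20
```

```text
t: 47.65
tcp_pos: [0.6049, -0.2729, 0.1254]
tool_rot: [0.707, 0.022, -0.707, 0.021]
force: [0.6, 4.6, 6.1]
finger_gap: 0.471
```

```bash
python3 -m crank '[0.44,0.5,-0.7,0.5,0, 0.44,0.5,-1.3,0.5,0,0.44,0.5,-1.3,0.5,0, 0.5,0.5,-1,0.5,0, 0.55,0.5,-1,0.5,0, 0.65,0.5,-1,0.5,0, 0.65,0.5,-1,0.5,0]' 20
python3 -m crank '[0.65,0,0,20,0, 0.65,-20,-1,42,0, 0.65,-60,-4,42,0, 0.65,-83,-5.2,42,0, 0.65,-83,-5.2,42,0,0.65,-83,-5.2,42,0]' 20
```

```text
t: 48.52
tcp_pos: [0.6053, -0.2752, 0.1253]
tool_rot: [0.707, 0.021, -0.707, 0.022]
force: [0.1, 0.2, 0.0]
finger_gap: 0.648
t: 49.28
tcp_pos: [0.5236, -0.2804, 0.1685]
tool_rot: [0.708, 0.021, -0.706, 0.022]
force: [0.3, 0.3, 0.3]
finger_gap: 0.652
```

```bash
python3 -m crank '[0.65,-1.2,0.5,-15,0, 0.65,-1.2,0.5,-32,0, 0.65,-1.2,0.5,-42,0, 0.65,-1.2,0.5,-42,0, 0.58,-1.2,0.5,-42,0, 0.54,-1.2,0.5,-42,0, 0.5,-1.2,0.5,-42,0, 0.46,-1.2,0.5,-42,0,0.44,-1.2,0.5,-42,0,0.44,-1.2,0.5,-42,0]' 20
```

```text
t: 50.52
tcp_pos: [0.521, -0.2787, 0.1259]
tool_rot: [0.707, 0.022, -0.707, 0.021]
force: [-0.6, 4.2, 4.8]
finger_gap: 0.472
```

```bash
python3 -m crank '[0.44,0.3,-0.7,0.3,0, 0.44,0.3,-0.7,0.3,0, 0.5,0.3,-0.6,0.5,0, 0.55,0.3,-0.6,0.5,0, 0.65,0.3,-0.6,0.5,0, 0.65,0.3,-0.6,0.5,0, 0.65,0,0,30,0, 0.65,0,0,80,0, 0.65,0,40,120,0.17, 0.65,0,90,120,0.35]' 20
python3 -m crank '[0.72,0,60,0,0.18,0.72,0,120,0,0.36,0.72,0,180,0,0.54,0.72,0,240,0,0.72,0.72,0,300,0,0.9,0.72,0,360,0,1.08,0.72,0,420,0,1.26,0.72,0,480,0,1.44,0.72,0,540,0,1.62,0.72,0,600,0,1.8]' 20
python3 -m crank '[0.72,0,50,0,0.18,0.72,0,55,0,0.3,0.72,0,55,0,0.3]' 20
cat > log.py <<'E'
from h import *
for n,wh in(('top',None),('scene',None)):
    s=snap(n); hsv=cv2.cvtColor(s['img'],cv2.COLOR_RGB2HSV); m=cv2.inRange(hsv,(20,150,90),(34,255,255))
    for c in cv2.findContours(m,0,1)[0]:
        if cv2.contourArea(c)<40: continue
        P=np.array([plane(s,*q[0],.036)[:2] for q in c],np.float32); print(n,c.reshape(-1,2).mean(0).round(),cv2.minAreaRect(P))
s=manip.sense(); M=rotm(s['tool_rot']);print(s['tcp_pos'],'jaw',np.arctan2(M[1,1],M[0,1]),s['q'].round(2))
E
python3 log.py; python3 placed.py g
```

```text
t: 51.78
tcp_pos: [0.5234, -0.1908, 0.2492]
tool_rot: [0.695, 0.143, -0.689, 0.148]
force: [0.9, 0.9, -0.5]
finger_gap: 0.644
t: 53.02
tcp_pos: [0.5211, 0.4127, 0.2454]
tool_rot: [0.316, 0.632, -0.315, 0.633]
force: [0.5, -0.4, -0.4]
finger_gap: 0.721
t: 53.4
tcp_pos: [0.5207, 0.4665, 0.2448]
tool_rot: [0.219, 0.672, -0.219, 0.672]
force: [0.7, -0.3, -0.0]
finger_gap: 0.721
top [225. 275.] ((0.3282014727592468, 0.3555382192134857), (0.026875590905547142, 0.029975097626447678), 0.46917563676834106)
top [189. 203.] ((0.5222331881523132, 0.46534156799316406), (0.04607689008116722, 0.10003358870744705), 54.7232780456543)
scene [434. 215.] ((0.5537995100021362, 0.4440707564353943), (0.04237257316708565, 0.07758568972349167), 55.013824462890625)
[0.52107422 0.46518322 0.24513201] jaw 0.9376806191217161 [ 0.57  0.64  1.24 -0.    1.26 -0.37]
top tray [492.  168.6] 205 (np.float64(0.609), np.float64(-0.352)) {'BR': (np.float64(-1.8), np.float64(3.7))}
top tray [460.6 170.2] 201 (np.float64(0.604), np.float64(-0.27)) {'BM': (np.float64(-1.7), np.float64(3.9))}
top tray [429.9 171.8] 190 (np.fl
[... 193 characters left out ...]
tray [463.4 202.1] 202 (np.float64(0.52), np.float64(-0.274)) {'FM': (np.float64(-1.9), np.float64(5.2))}
scene tray [177.1 220.3] 228 (np.float64(0.523), np.float64(-0.277)) {'FM': (np.float64(1.1), np.float64(2.2))}
scene tray [144.7 226.4] 239 (np.float64(0.529), np.float64(-0.358)) {'FR': (np.float64(2.0), np.float64(3.0))}
scene tray [212.  238.5] 177 (np.float64(0.602), np.float64(-0.191)) {'BL': (np.float64(1.5), np.float64(1.1))}
scene tray [179.5 245.1] 176 (np.float64(0.608), np.float64(-0.271)) {'BM': (np.float64(2.3), np.float64(2.9))}
scene tray [145.  251.8] 193 (np.float64(0.613), np.float64(-0.354)) {'BR': (np.float64(2.2), np.float64(1.7))}
[0.52133655 0.46483812 0.24547185]
```

View pics/pl_top_g.png

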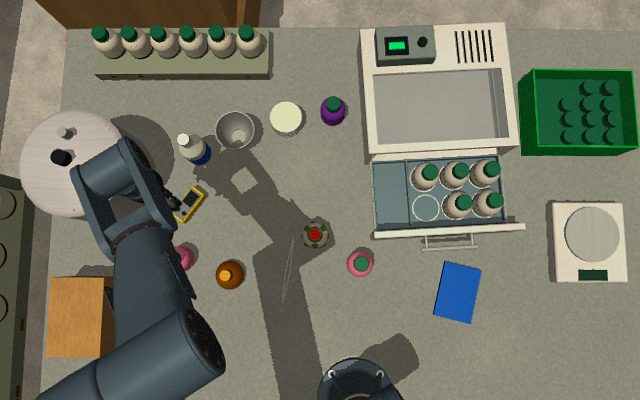

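Run:
```python
from h import *
s=snap('top')
print('spray cap',plane(s,187,144,.18),'label base edge',plane(s,207,163,.02)); print('pot right edge',plane(s,126,165,.2),'rim right near base',plane(s,127,165,.2))
print('pot top',plane(s,73,163,.22), 'pot front bottom right', plane(s,118,195,.2)); print('pink',plane(s,171.5,258.5,.104))
for u,v in[(115,150),(120,180),(100,130)]: print(depth(s,u,v))
s=snap('scene');print('spray cap scene',plane(s,459,209,.18)); 
a=s['img'][150:290,390:560]; cv2.imwrite('pics/c9.png',cv2.resize(a,None,fx=4,fy=4,interpolation=cv2.INTER_CUBIC)[:,:,::-1])
```

```text
spray cap [0.65637722 0.43085573 0.18      ] label base edge [0.64090528 0.41855031 0.02      ]
pot right edge [0.59824446 0.57413149 0.2       ] rim right near base [0.59825051 0.5716327  0.2       ]
pot top [0.5988973  0.69703344 0.22      ] pot front bottom right [0.52359663 0.58945909 0.2       ]
pink [0.37123881 0.48091103 0.104     ]
[0.55346857 0.44535543 0.55281892]
[0.50306961 0.43813389 0.5417335 ]
[0.67581579 0.62608106 0.24008993]
spray cap scene [0.67252682 0.43613667 0.18      ]
```

View pics/c9.png

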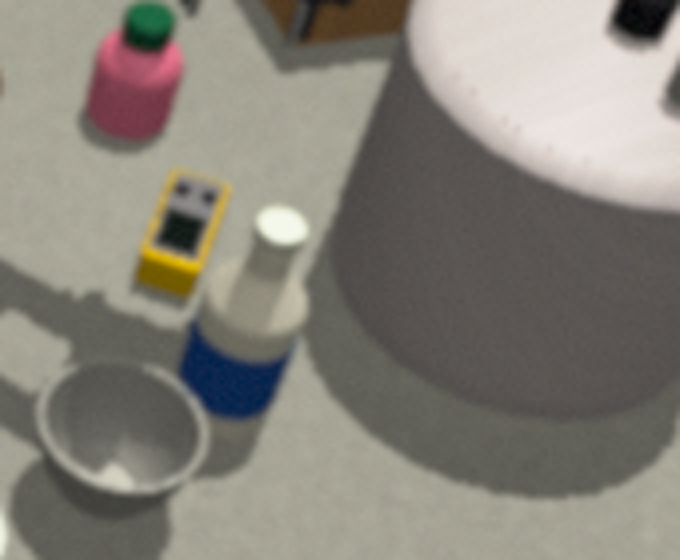

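```bash
python3 -m crank '[0.75,0.7,1,-50,0.01,0.75,0.7,1,-100,0.01,0.75,0.7,1,-150,0.01,0.75,0.7,1,-175,0.01,0.75,0.7,1,-190,0.01,0.75,0.7,1,-200,0.01,0.75,0.7,1,-204,0.01,0.75,0.7,1,-204,0.01]' 40
python3 -m crank '[0.6,0,0,0,0,0.5,0,0,0,0,0.4,0,0,0,0,0.4,0,0,0,0,0.4,0,0,0,0]' 40
```

```text
t: 54.7
tcp_pos: [0.5221, 0.4671, 0.0422]
tool_rot: [0.216, 0.673, -0.216, 0.674]
force: [0.4, 0.1, -0.6]
finger_gap: 0.745
t: 55.32
tcp_pos: [0.5223, 0.4673, 0.0426]
tool_rot: [0.217, 0.673, -0.215, 0.674]
force: [-0.3, -0.1, 5.6]
finger_gap: 0.525
```

```bash
python3 -m crank '[0.4,0,0,10,0,0.4,0,0,40,0,0.4,0,0,90,0,0.4,0,0,140,0,0.4,0,0,160,0,0.4,2,-40,160,0.1,0.4,5,-95,160,0.2,0.4,8,-150,160,0.35,0.4,11,-205,160,0.5,0.4,14,-260,160,0.6]' 40
python3 -m crank '[0.4,3,-58,0,0.086,0.4,6,-116,0,0.086,0.4,9,-174,0,0.086,0.4,12,-232,0,0.086,0.4,15,-280,0,0.086,0.4,16.3,-300,0,0.086,0.4,16.3,-306.2,0,0.086,0.4,16.3,-306.2,0,0.086,0.4,16.3,-306.2,-40,0.086,0.4,16.3,-306.2,-80,0.086]' 40
python3 -m crank '[0.4,0,0,0,0,0.4,0,0,0,0]' 40; python3 log.py
```

```text
t: 56.58
tcp_pos: [0.5351, 0.2051, 0.2013]
tool_rot: [0.006, 0.707, -0.006, 0.707]
force: [0.7, -0.4, -1.5]
finger_gap: 0.526
t: 57.82
tcp_pos: [0.5523, -0.0974, 0.1212]
tool_rot: [-0.024, 0.706, 0.024, 0.707]
force: [0.2, 1.0, -1.5]
finger_gap: 0.533
t: 58.08
tcp_pos: [0.5527, -0.0985, 0.1224]
tool_rot: [-0.024, 0.706, 0.023, 0.707]
force: [1.9, 0.0, -2.0]
finger_gap: 0.527
top [225. 276.] ((0.3282015025615692, 0.3555995225906372), (0.026876602321863174, 0.03009767457842827), 0.46917563676834106)
scene [245. 232.] ((0.5139564871788025, -0.09791680425405502), (0.07359569519758224, 0.04856114462018013), 3.0679516792297363)
[ 0.55326694 -0.0991894   0.12318578] jaw 1.6368644412700573 [-0.38  0.63  1.71  0.    0.8  -2.01]
```

```bash
python3 -m crank '[0.4,-0.5,0,-20,0,0.4,-0.5,0,-35,0,0.4,-0.5,0,-47,0,0.4,-0.5,0,-53,0,0.4,-0.5,0,-57,0,0.4,-0.5,0,-59,0,0.4,-0.5,0,-60,0,0.4,-0.5,0,-61,0,0.4,-0.5,0,-61,0]' 40
```

```text
t: 59.3
tcp_pos: [0.5517, -0.0994, 0.0606]
tool_rot: [-0.023, 0.707, 0.023, 0.707]
force: [0.2, 0.1, -1.1]
finger_gap: 0.528
```

```bash
python3 -m crank '[0.4,0,0,-1,0,0.4,0,0,-1.6,0,0.4,0,0,-1.6,0]' 40
```

```text
t: 59.68
tcp_pos: [0.5517, -0.0994, 0.0605]
tool_rot: [-0.023, 0.706, 0.023, 0.707]
force: [-1.7, 0.7, 10.2]
finger_gap: 0.526
```

```bash
python3 -m crank '[0.54,0,0,1,0,0.58,0,0,1,0,0.62,0,0,1,0,0.64,0,0,1,0,0.64,0,0,30,0,0.64,0,0,80,0,0.64,0,0,130,0,0.64,0,0,180,0,0.64,-60,60,180,0,0.6,-110,120,180,0]' 40
python3 -m crank '[0.4,-40,60,0,0,0.3,-40,120,0,0,0.3,-40,120,0,0]' 40
python3 log.py; python3 placed.py h
python3 - <<'E'
import cv2
im=cv2.imread('pics/pl_top_h.png')[145:245,360:530]; cv2.imwrite('pics/c10.png',cv2.resize(im,None,fx=4.7,fy=4.7,interpolation=cv2.INTER_CUBIC))
E
```

```text
t: 60.92
tcp_pos: [0.4656, -0.0075, 0.2394]
tool_rot: [-0.022, 0.706, 0.022, 0.707]
force: [0.4, 1.2, 0.0]
finger_gap: 0.601
t: 61.3
tcp_pos: [0.4247, 0.1152, 0.2389]
tool_rot: [-0.025, 0.707, 0.025, 0.707]
force: [0.2, -0.3, 0.2]
finger_gap: 0.297
top [225. 275.] ((0.3282014727592468, 0.3555382192134857), (0.026875590905547142, 0.029975097626447678), 0.46917563676834106)
top [392. 194.] ((0.5541841983795166, -0.10119527578353882), (0.10260341316461563, 0.04889976978302002), 2.8729195594787598)
[0.42629571 0.11269157 0.23884137] jaw 1.6388133003246719 [ 0.    0.31  1.9  -0.    0.94 -1.63]
top tray [491.9 168.6] 206 (np.float64(0.609), np.float64(-0.352)) {'BR': (np.float64(-1.8), np.float64(3.7))}
top tray [460.6 170.4] 203 (np.float64(0.603), np.float64(-0.27)) {'BM': (np.float64(-2.7), np.float64(3.9))}
top tray [429.9 171.8] 191 (np.float64(0.599), np.float64(-0.189)) {'BL': (np.float64(-1.5), np.float64(3.1))}
top tray [494.8 200. ] 205 (np.float64(0.526), np.float64(-0.356)) {'FR': (np.float64(-1.0), np.float64(5.0))}
top tray [463.4 202.1] 201 (np.float64(0.52), np.float64(-0.274)) {'FM': (np.float64(-1.9), np.float64(5.2))}
scene tray [177.1 220.2] 226 (np.float64(0.523), np.float64(-0.277)) {'FM': (np.float64(1.1), np.float64(2.2))}
scene tray [144.7 226.5] 240 (np.float64(0.529), np.float64(-0.358)) {'FR': (np.float64(2.0), np.float64(3.0))}
scene tray [212.  238.6] 178 (np.float64(0.602), np.float64(-0.191)) {'BL': (np.float64(1.5), np.float64(1.1))}
scene tray [179.4 245.1] 176 (np.float64(0.608), np.float64(-0.271)) {'BM': (np.float64(2.3), np.float64(2.9))}
scene tray [145.  251.7] 191 (np.float64(0.613), np.float64(-0.354)) {'BR': (np.float64(2.2), np.float64(1.7))}
[0.42689193 0.11115234 0.23874518]
```

View pics/c10.png

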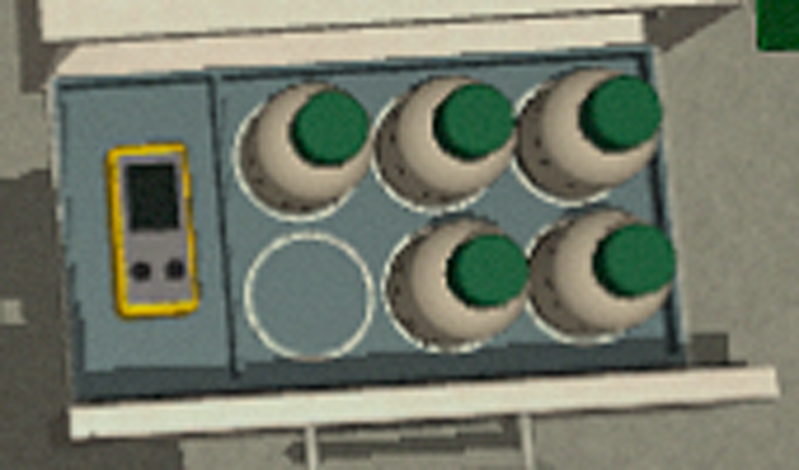

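View pics/pl_scene_h.png

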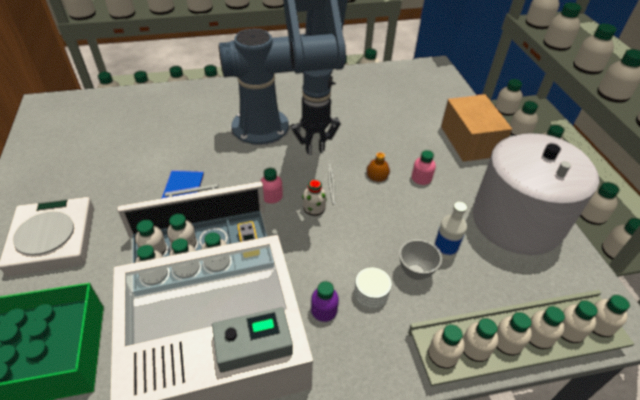

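Everything is in place: five bottles inside their rings with the back row full, and the logger flat and screen up in the bay at (392,194). Locating the handle for closing.

```bash
python3 -m crank '[0.3,-40,-60,0,-0.18,0.3,-40,-120,0,-0.36,0.3,-40,-120,0,-0.54,0.3,-40,-120,0,-0.72,0.3,-40,-120,0,-0.9,0.3,-40,-120,0,-1.08,0.3,-40,-120,0,-1.26,0.3,-40,-120,0,-1.44,0.3,-40,-120,0,-1.576,0.3,-40,-120,0,-1.576]' 40
python3 - <<'E'
from h import *
s=snap('top'); a=s['img'][210:260,400:500]; cv2.imwrite('pics/c11.png',cv2.resize(a,None,fx=8,fy=8,interpolation=cv2.INTER_CUBIC)[:,:,::-1])
s=manip.sense(); M=rotm(s['tool_rot']);print(s['tcp_pos'],np.arctan2(M[1,1],M[0,1]))
E
```

```text
t: 62.75
tcp_pos: [0.3865, -0.0095, 0.2387]
tool_rot: [0.485, 0.514, -0.485, 0.514]
force: [-0.2, 0.8, -0.4]
finger_gap: 0.301
[ 0.38647611 -0.00930456  0.23870751] 0.059661333402416666
```

View pics/c11.png

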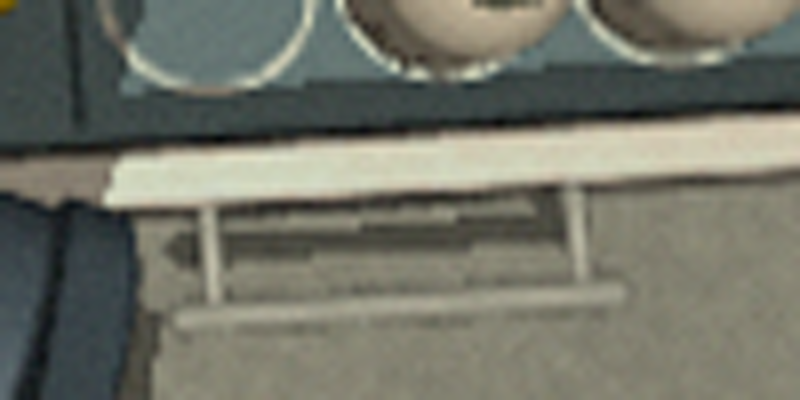

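```bash
python3 - <<'E'
from h import *
s=snap('top'); a=plane(s,400+178/8,210+318/8,.112);b=plane(s,400+625/8,210+293/8,.112);print(a,b,(a+b)/2)
E
python3 -m crank '[0.28,3,-60,0,0,0.28,6,-120,0,0,0.28,10,-180,0,0,0.28,14,-230,0,0,0.28,14.5,-230,-50,0,0.28,14.5,-230,-80,0,0.28,14.5,-230,-80,0,0.28,14.5,-230,-80,0]' 60
```

```text
[ 0.39735991 -0.16690678  0.112     ] [ 0.40583354 -0.31161032  0.112     ] [ 0.40159672 -0.23925855  0.112     ]
t: 63.85
tcp_pos: [0.4013, -0.2386, 0.1595]
tool_rot: [0.485, 0.514, -0.485, 0.515]
force: [-0.5, 0.5, 0.3]
finger_gap: 0.277
```

```bash
python3 -m crank '[0.28,0,0,-15,0,0.28,0,0,-25,0,0.28,0,0,-35,0,0.28,0,0,-45,0,0.28,0,0,-45,0]' 60
python3 -m crank '[0.18,0,0,0,0,0.13,0,0,0,0,0.1,0,0,0,0,0.05,0,0,0,0,0,0,0,0,0]' 40
```

```text
t: 64.47
tcp_pos: [0.4005, -0.2376, 0.1131]
tool_rot: [0.485, 0.515, -0.485, 0.514]
force: [0.4, 0.0, 0.3]
finger_gap: 0.279
t: 65.1
tcp_pos: [0.4011, -0.2381, 0.1141]
tool_rot: [0.485, 0.514, -0.485, 0.515]
force: [1.3, 0.1, 4.2]
finger_gap: 0.112
```

```bash
python3 -m crank '[0,2,0.1,0,0,0,5,0.3,0,0,0,9,0.6,0,0,0,14,0.9,0,0,0,20,1.2,0,0,0,26,1.6,0,0,0,32,2,0,0,0,38,2.4,0,0,0,44,2.7,0,0,0,50,3.1,0,0]' 40
python3 -m crank '[0,6,0.4,0,0,0,12,0.7,0,0,0,18,1.1,0,0,0,24,1.5,0,0,0,30,1.9,0,0,0,36,2.2,0,0,0,42,2.6,0,0,0,48,3,0,0,0,54,3.4,0,0,0,60,3.7,0,0]' 40
python3 -m crank '[0,6,0.4,0,0,0,12,0.7,0,0,0,18,1.1,0,0,0,24,1.5,0,0,0,30,1.9,0,0,0,36,2.2,0,0,0,42,2.6,0,0,0,48,3,0,0,0,53,3.3,0,0,0,57,3.5,0,0]' 40
python3 placed.py i
```

```text
t: 66.35
tcp_pos: [0.4497, -0.2351, 0.1141]
tool_rot: [0.484, 0.516, -0.485, 0.514]
force: [-5.3, -2.2, 5.5]
finger_gap: 0.116
t: 67.6
tcp_pos: [0.5095, -0.2313, 0.1141]
tool_rot: [0.484, 0.516, -0.485, 0.514]
force: [-4.6, -1.3, 6.8]
finger_gap: 0.112
t: 68.85
tcp_pos: [0.5665, -0.2277, 0.1141]
tool_rot: [0.484, 0.516, -0.485, 0.514]
force: [-3.9, -1.0, 6.7]
finger_gap: 0.111
[ 0.56734011 -0.22771893  0.11412449]
```

```bash
python3 -m crank '[0,4,0.2,0,0,0,8,0.5,0,0,0,12,0.7,0,0,0,16,1,0,0,0,20,1.2,0,0,0,24,1.5,0,0,0,27,1.7,0,0,0,29,1.8,0,0,0,30,1.9,0,0,0,30,1.9,0,0]' 40
python3 -m crank '[0,1,0.1,0,0,0,2,0.1,0,0,0,3,0.2,0,0,0,3,0.2,0,0]' 40
```

```text
t: 70.2
tcp_pos: [0.5966, -0.2259, 0.1141]
tool_rot: [0.484, 0.516, -0.485, 0.514]
force: [-3.1, 0.3, 6.4]
finger_gap: 0.107
t: 70.7
tcp_pos: [0.5995, -0.2257, 0.1141]
tool_rot: [0.484, 0.516, -0.485, 0.514]
force: [-2.8, -0.2, 6.3]
finger_gap: 0.112
```

```bash
python3 -m crank '[0,0.7,0,0,0,0,1.4,0.1,0,0,0,2.1,0.1,0,0,0,2.1,0.1,0,0]' 40
python3 -m crank '[0,0.7,0,0,0,0,1.4,0.1,0,0,0,2,0.1,0,0,0,2,0.1,0,0]' 40
```

```text
t: 71.2
tcp_pos: [0.5998, -0.2257, 0.1141]
tool_rot: [0.483, 0.517, -0.486, 0.513]
force: [-7.4, -1.7, 8.3]
finger_gap: 0.111
t: 71.7
tcp_pos: [0.5999, -0.2256, 0.1141]
tool_rot: [0.482, 0.518, -0.487, 0.512]
force: [-13.0, -3.0, 11.0]
finger_gap: 0.114
```

Home: it stops at 0.600, exactly 200 mm from the fully-out reading, with force rising to 13 N. Releasing while still pressing slightly inward.

```bash
python3 -m crank '[0.1,-1.5,-0.1,0,0,0.13,-1.5,-0.1,0,0,0.18,-2.5,-0.1,0,0,0.27,-3.5,-0.2,0,0,0.28,-3.5,-0.2,0,0,0.28,-3.5,-0.2,0,0,0.28,-3.5,-0.2,30,0,0.28,-3.5,-0.2,80,0,0.28,-3.5,-0.2,130,0,0.28,-60,0,140,0]' 40
python3 -m crank '[0.3,-60,30,0,0,0.3,-120,60,0,0,0.3,-160,120,0,0,0.3,-160,180,0,0,0.3,-160,180,0,0]' 40
python3 - <<'E'
from h import *
a=snap('top');b=snap('scene');save(a,'topz.png');
A=cv2.resize(a['img'][15:190,350:530],(400,390),interpolation=cv2.INTER_CUBIC);B=cv2.resize(b['img'][215:400,95:325],(400,390),interpolation=cv2.INTER_CUBIC)
cv2.imwrite('pics/c12.png',np.hstack([A,B])[:,:,::-1])
E
```

```text
t: 72.95
tcp_pos: [0.5499, -0.2277, 0.2585]
tool_rot: [0.485, 0.51, -0.483, 0.52]
force: [-1.1, -0.4, -0.5]
finger_gap: 0.278
t: 73.58
tcp_pos: [0.3828, -0.0424, 0.2539]
tool_rot: [0.484, 0.516, -0.484, 0.515]
force: [0.5, -0.8, 0.5]
finger_gap: 0.301
```

View pics/c12.png

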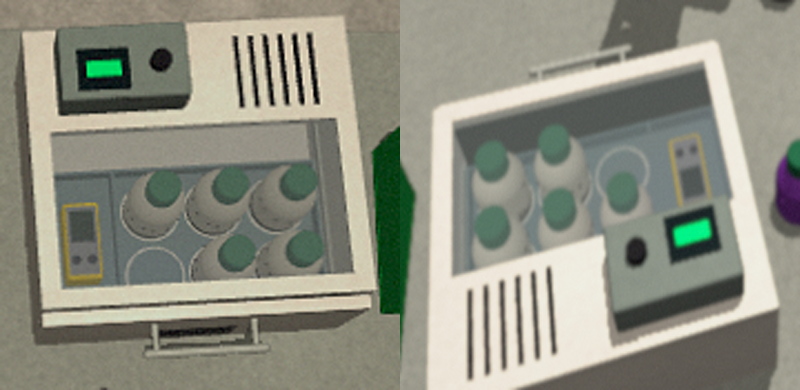

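View pics/topz.png

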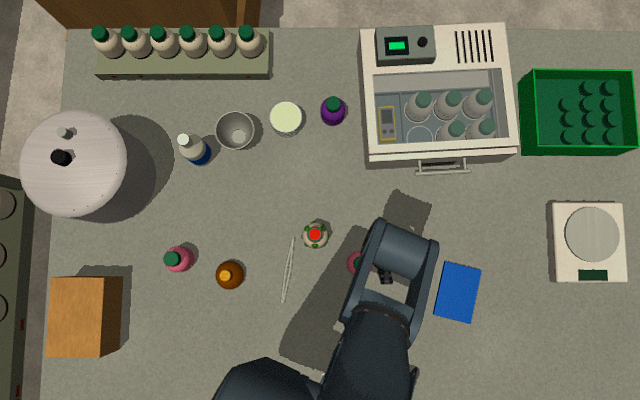

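The drawer is shut with no gap visible, the bottles are standing in their rings and the logger is in its bay. One numeric check, then I hand in.

```bash
python3 - <<'E'
from h import *
s=snap('top'); d=.2*np.array([np.cos(.063),np.sin(.063)])
hsv=cv2.cvtColor(s['img'],cv2.COLOR_RGB2HSV); m=cv2.inRange(hsv,(65,45,25),(95,255,200)); m[:85]=0;m[145:]=0;m[:,:400]=0;m[:,505:]=0
RG={'FM':(.5219,-.2792),'FR':(.5270,-.3610),'BL':(.6005,-.1921),'BM':(.6057,-.2739),'BR':(.6108,-.3557)}
n,l,st,c=cv2.connectedComponentsWithStats(m)
for i in range(1,n):
    if st[i,4]<60: continue
    p=plane(s,*c[i],.122)[:2]; b=(s['origin'][:2]-p)/1.234*.0115  # cap-side bias
    q=p-b-d; k=min(RG,key=lambda k:np.hypot(*(q-RG[k]))); print(k,st[i,4],((q-RG[k])*1e3).round(1))
g=cv2.cvtColor(s['img'],cv2.COLOR_RGB2GRAY)[160:180,443]; print(g.tolist())
E
python3 -m crank '[0.3,0,0,0,0,0.3,0,0,0,0]'; python3 -c "
from station import workorder; print(workorder.sign_off())"
```

```text
BR 193 [-0.7 -1. ]
BL 197 [0.1 0.7]
BM 197 [-0.4  0.9]
FR 200 [0.1 0.5]
FM 197 [-1.1  1.1]
[81, 82, 26, 18, 52, 77, 137, 133, 127, 70, 96, 150, 172, 133, 107, 127, 126, 123, 125, 124]
t: 73.97
tcp_pos: [0.3856, -0.0466, 0.2537]
tool_rot: [0.485, 0.514, -0.485, 0.515]
force: [-1.0, -0.1, -0.2]
finger_gap: 0.299
the job is handed in; nothing more can be done
None
```

The job is done and handed in at about 74 s, against the 210 s limit; sign-off gave no verdict. I pulled the drawer out by its handle to its stop. The five sound bottles found on the bench now stand in the rings: back row full, and the middle and right rings of the front row. The logger lies flat, screen up, in the left bay. I then slid the drawer slowly shut by its handle.

- **Bottle centring:** With the drawer shut, the camera put every bottle within about 1.6 mm of its ring centre, seen through the window and after allowing for the camera seeing the caps' sides. Before closing, two bottles sat 2–3 mm off, so I re-centred them. For the front middle one the two cameras still disagreed slightly (about 2 mm and about 0 mm).
- **Drawer home:** The handle stopped 200 mm from its fully-out position, with the push force rising to 13 N. The picture shows no gap at the front.
- **Forces:** The highest reading was about 19 N, when the drawer met its outer stop. Setting the bottles down never read above about 11 N.
- **Left alone:** The mouldy bottle and everything else on the bench looked undisturbed in the last pictures, except one pink look-alike, which the arm partly hid from the top camera. I saw nothing get knocked aside during the run.

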